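# Clamp up a glued panel

## Robot

A 6-joint arm with a two-finger parallel gripper is mounted at the origin on the work surface. World frame = base frame: x ahead of the robot, y to its left, z up, the work surface at z = 0. Lengths are in m, angles in rad, forces in N, time in s.
With the tool pointing down it reaches from about 0.25 to 0.725 m from the base axis. Payload 4 kg.
Tool frame: the origin (TCP) lies at the very end of the fingers, on their centre line; the grasp point (between the pads) lies 19 mm behind it (arm.grip_point_offset is the distance from the TCP to the grasp point, in m); z points along the fingers, y is the line along which they close (so a half turn about z gives the same grasp; the last joint's range is limited). The gripper opens to 85 mm and grips with 20 to 120 N. Pads are 22 mm wide; open, the fingers measure 114 mm over their backs; the gripper's body (76 mm by 85 mm) begins 54 mm behind the grasp point. The pads swing forward as they close: fully open they stand 13 mm farther back than shut.
Start: joints at [-1.333, 0.241, 0.005, 1.335, 0, 1.571], TCP at [0.118, -0.486, 0.192] pointing down, gripper open.
Joint ranges: [-2.72, 2.72], [-1.05, 1.87], [-1.09, 1.28], [-1.99, 2.15], [-1.42, 1.44], [-3.14, 3.14]. Speed limits (rad/s): [2.79, 2.79, 3.14, 3.14, 3.14, 3.14].

## Interface

Orientations are given as a rotation vector (axis times angle).
In Python, from cell import status, imaging, order, arm gives the robot as it stands.
- The arm moves only by the shell command python3 -m pendant 'ROWS' [OPENING]. ROWS is JSON, a list of rows, each a list of 6 numbers: the shift along the world's x, y, z in mm, then the turn, a rotation vector about the world's x, y, z in degrees. A call has 1 to 10 rows; each row is the pose to reach, as a shift and turn from the pose commanded when the call began; what a row does not reach only later rows make up. A row lasts 1/8 s, in which the tool goes at most 62.5 mm and 10.7 degrees, less where a joint would pass 70% of its speed; a pose out of reach is approached as far as the arm can. A call with a gripper value outside its range is refused whole. OPENING is the opening, from 0 (shut) to 1 (fully open), set as the call begins (- or left out, the last holds). The fingers move at their own pace and stop on an object; the grip force is fixed at half the most. Time passes only in rows, so rows that repeat a pose let the fingers close. It gives the time, the measured TCP pose, the force, the opening and the grip force at its end, in the units of the state.
- status.sense(): the state, without advancing time (a new reading comes with each control period).
- imaging.capture(name): name is "scene" or "side" or "wrist"; returns a dict with "pixels" (420x560x3 uint8, red, green, blue), "z_map" (420x560 float32, m along the optical axis (not along the pixel's ray), 0 where there is no reading), "vertical_fov" (degrees; the focal length in pixels is half the picture's height over the tangent of half this angle, whatever the lens; pixels are square), "cx", "cy" (the principal point, pixels), "R" (3x3) and "t" (3): a world point X has camera coordinates R X + t. Camera axes: x right, y down, z forward; pixel columns grow to the right and rows downward; lengths in m; the calibration is good to about 2 mm. A picture is of the moment at which its call begins.
- order.sign_off(): hands the job in; it is judged then, once.
Trained networks look in the newest picture that a camera, given by its name, has taken for a name from the list of things; names that differ only in an ending like _2 or _b are one class to them, and where a whole thing is asked for, a point or a joint stands for the part that bears it (a point fixed in the world has none). Each returns a list of dicts, best first, with "conf" (0 to 1); they miss things now and then, are a little off and sometimes report something else, mostly with a low value. They report only what shows in the picture. A call takes as long as a camera call. They do not tell look-alikes from the thing itself.
- imaging.recognise(label, camera): "point" ([x, y, z] in m, in world coordinates, good to about 4 mm: the middle of the surface that is visible of it).
- imaging.silhouettes(label, camera): "pixels" (420x560 bool, what is visible of it).
- imaging.mark_of(label, camera): "point" ([x, y, z] in m, in world coordinates, good to about 4 mm: a listed point, or the origin of a listed thing).
The state is a dict: "t": time; "joints": joint angles; "qd": joint speeds; "joint_torque": joint torques, N m; "eef_pos": TCP position; "tcp_rot": TCP orientation; "ft_force": force on the tool from outside, world axes, zero at the start; "wrist_torque": the same for the moment, N m; "finger_gap": opening from 0.0 (shut) to 1.0 (fully open); "grip_force": force on a finger pad.
Only numpy, scipy, OpenCV 4.12 (cv2) and the standard library are available. Lean on these libraries where they do the work, as an engineer would, in place of code of your own. Each camera call takes 0.05 s, during which the arm holds its last target. There are 200 camera calls.

## Task

Finish this glue-up. First swing the jig's keeper bar shut, right past its detent; only then move every spring clamp from the storage batten onto the top edge of the panel standing in the jig, each pushed right down astride the edge and gripping the wood, with at least 20 mm of clear edge between neighbouring clamps. The glue bottle has fallen over: at any point in the job stand it upright on the round cork mat, its whole foot on the mat, and leave the other tools where they are.

Things in the scene. Friction and masses are not known exactly. Their poses are not given: they have to be found in the camera images.
- panel_edge (a point): middle of the top edge of the panel, an 18 mm thick, 260 mm long two-ply board standing upright, immovable, in a plywood jig fixed to the bench. y runs along the edge (130 mm each way), x across the thickness, z up; 115 mm above the bench. The upper 50 mm of both faces are free. Lower down, a fence (62 mm high) is on the +x side, the keeper bar on the -x side.
- keeper (a joint): angle of the wooden keeper bar (rad): 0 shut, parallel to the panel; grows as the free end swings level away from the panel's -x side (counter-clockwise from above), to 1.1. Light friction keeps it where it is left. A sprung ball catch near its end holds it up at about 0.06 rad; about 6 N more at the peg pushes it over, and it then stays between 0 and 0.01.
- keeper_hinge (a point): vertical hinge axis of the keeper bar, 42 mm above the bench; axes parallel to those of panel_edge. The shut bar runs from here along +y, 40 mm to the -x side of the panel's mid-plane. The bar is 18 mm wide, 20 mm high (top 52 mm above the bench) and reaches 285 mm beyond the hinge.
- keeper_grip (a point): grip point on the bar's upright round steel peg, 14 mm in diameter, 220 mm from the hinge axis. The peg rises from the bar (52 mm above the bench) to 102 mm; this point is on its axis at 85 mm. Its axes turn with the bar (y from hinge to free end). With the bar shut there are 24 mm between peg and panel face.
- batten: storage batten, an upright dark board 18 mm thick and 250 mm long fixed to the bench on two feet 80 mm deep in x; origin at the centre of its underside on the bench, y along its length, top edge 100 mm above the bench. The spring clamps start clipped onto its top edge, fully home, about 40 mm apart or more.
- bottle: square white plastic glue bottle with an orange nozzle, 0.13 to 0.25 kg: body 44 x 44 x 90 mm, then a neck and nozzle up to 132 mm. Origin at the centre of its foot, z axis from foot to nozzle. It starts lying on the bench on one flat side.
- mat: round cork mat fixed to the bench, 110 mm in diameter, 4 mm thick; origin at the centre of its underside; the bottle belongs on it.
- clamp1: black plastic spring clamp, hinged like a clothes peg, 24 mm wide (y), 0.12 kg; two handles up, two jaws down. Three to five clamps are present, all alike. Origin at the middle of the throat stop (underside of the middle block), which rests on the board's edge when the clamp is fully home; z up along the clamp, x the squeezing direction, across the board.
- clamp2: spring clamp as clamp1. Each handle ends in a level rubber roller along y, 14 mm in diameter, axis 62 mm above the origin, top 69 mm; 58 mm over both rollers while the jaws hold an 18 mm board. The jaw tips are 30 mm below the origin, the jaw pads 14 to 30 mm below.
- clamp3: spring clamp as clamp1. Squeezing the rollers together from 58 mm to a hard stop at about 30 mm (6 to 9 N) opens the jaws from 18 to 34 mm, and they let go of the board; at the stop it may be gripped hard and carried. Released, the spring shuts the jaws (9 N on an 18 mm board; 8 mm gap when empty).
- clamp4: spring clamp as clamp1. The jaws move evenly, so the clamp stays centred between its rollers. It does not stand up by itself on the bench.
- clamp5: spring clamp as clamp1.
- tape: cardboard-cored tape roll, bystander; origin at the centre of its underside
- mallet: wooden mallet, bystander; origin at the centre of its underside
- tub: yellow tub with a blue lid, bystander; origin at the centre of its underside
- offcut: wooden offcut 50 x 120 x 35 mm, bystander; origin at the centre of its underside
- chisel: wood-handled hand tool, bystander; origin at the centre of its underside
- square: try square, bystander; origin at the centre of its underside
- screwbox: clear plastic box, bystander; origin at the centre of its underside
There are look-alikes about, which are no part of the job. What is shaped like the clamp4 but turquoise is not meant.

How it is judged:
By the outcome, as a careful person would: the job done as asked, in the order asked, and still so for the second after the job is handed in, with the robot touching nothing.
Of clamp1, clamp2, clamp3, clamp4, clamp5 only 3 to 5 are there at a start; the rules pass over those that are not, and their reading is None.
At some moment in a run one of bottle may be knocked a few centimetres aside while the robot is not near it.
Once in a run the grip may slacken for a moment while it holds something.
It also fails if it takes over 210 s, if anything falls off the work surface, if the arm or the gripper's body presses on something with over 40 N, if the wrist force passes 120 N, or if a joint passes its speed limit or range.

## Working session

There is one attempt and no reset: what is moved stays moved. The work goes in short steps, Python scripts to look and compute and a shell command to move; the robot and the scene stay as the last step left them, time stands still between calls to the robot, and variables do not carry over. Pictures are saved under pics/ and viewed, at most 14 in all, crops included, and the job is handed in when it is done.

```bash
ls; mkdir -p pics; cat > h.py <<'E'
from cell import status, imaging, order, arm
import numpy as np, cv2
def cap(n,f=None):
    c=imaging.capture(n)
    if f: cv2.imwrite('pics/'+f,c['pixels'][:,:,::-1])
    return c
def proj(c,X):
    p=np.array(c['R'])@np.array(X)+np.array(c['t']); f=210/np.tan(np.radians(c['vertical_fov'])/2)
    return (np.array([c['cx'],c['cy']])+f*p[:2]/p[2]).round().astype(int)
def cloud(c):
    z=c['z_map']; f=210/np.tan(np.radians(c['vertical_fov'])/2)
    v,u=np.mgrid[:420,:560]; P=np.stack([(u-c['cx'])/f*z,(v-c['cy'])/f*z,z],-1)
    W=(P-np.array(c['t']))@np.array(c['R']); W[z==0]=np.nan; return W
E
python3 - <<'E'
from h import *
s=status.sense(); print({k:np.round(v,3).tolist() for k,v in s.items()})
for n in ['scene','side']:
    c=cap(n,n+'1.png'); print(n,np.round(-np.array(c['R']).T@np.array(c['t']),3))
    for l in ['panel_edge','keeper_hinge','keeper_grip','batten','bottle','mat','clamp1','tape','mallet','tub','offcut','chisel','square','screwbox']:
        print(l,[(np.round(d['point'],3).tolist(),round(d['conf'],2),proj(c,d['point']).tolist()) for d in imaging.mark_of(l,n)])
E
```

```text
pics
{'t': 0.0, 'joints': [-1.333, 0.241, 0.004, 1.335, -0.0, 1.571], 'qd': [0.001, -0.0, -0.0, 0.0, 0.002, -0.001], 'joint_torque': [-0.0, -37.232, 25.241, 0.017, -0.0, 0.0], 'eef_pos': [0.118, -0.485, 0.191], 'tcp_rot': [-3.117, -0.372, 0.0], 'ft_force': [0.018, -0.1, 0.075], 'wrist_torque': [0.027, -0.043, -0.008], 'grip_force': 0.0, 'finger_gap': 1.0}
scene [1.464 0.702 1.223]
panel_edge [([0.639, -0.175, 0.112], 0.77, [217, 207])]
keeper_hinge [([0.576, -0.317, 0.041], 0.96, [201, 196]), ([0.469, 0.368, 0.098], 0.38, [389, 252])]
keeper_grip [([0.472, -0.121, 0.083], 0.56, [262, 193])]
batten [([0.572, -0.316, 0.042], 0.72, [202, 195]), ([0.518, 0.37, 0.0], 0.64, [378, 283])]
bottle [([0.423, 0.114, 0.027], 0.7, [326, 225]), ([0.64, -0.174, 0.115], 0.6, [217, 207])]
mat [([0.626, 0.142, -0.004], 0.79, [298, 272])]
clamp1 [([0.474, 0.479, 0.034], 0.72, [418, 283]), ([0.591, 0.49, 0.03], 0.72, [404, 312]), ([0.516, 0.37, 0.102], 0.63, [383, 261]), ([0.561, 0.368, 0.098], 0.61, [375, 271]), ([0.467, 0.371, 0.1], 0.56, [390, 252]), ([0.43, 0.37, 0.102], 0.52, [396, 244])]
tape [([0.
[... 741 characters left out ...]
[([0.629, 0.144, -0.006], 0.57, [235, 248])]
clamp1 [([0.588, 0.486, 0.031], 0.97, [144, 335]), ([0.568, 0.366, 0.102], 0.96, [185, 288]), ([0.513, 0.366, 0.1], 0.88, [202, 301]), ([0.474, 0.37, 0.103], 0.77, [213, 311]), ([0.426, 0.371, 0.102], 0.65, [228, 323])]
tape [([0.372, -0.05, -0.0], 0.85, [350, 250])]
mallet [([0.343, -0.423, 0.0], 0.94, [421, 185])]
tub [([0.697, 0.366, -0.004], 0.82, [157, 286])]
offcut [([0.349, 0.089, 0.001], 0.91, [329, 286]), ([0.424, 0.371, 0.101], 0.58, [229, 324])]
chisel [([0.281, 0.242, 0.003], 0.57, [315, 342])]
square [([0.328, -0.254, 0.002], 0.73, [400, 216]), ([0.7, 0.366, 0.0], 0.65, [156, 284])]
screwbox [([0.78, -0.09, -0.001], 0.61, [251, 181])]
```

View pics/scene1.png

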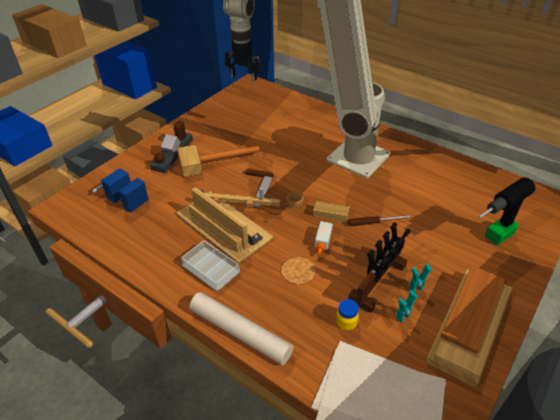

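View pics/side1.png

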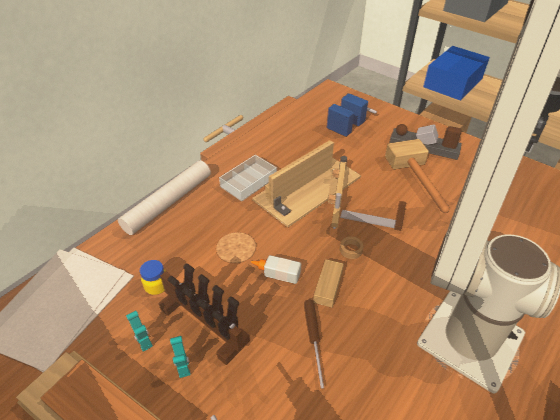

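The scene picture shows the jig with panel at about (215,220) and its keeper bar open at (235,198). The bottle lies at (323,235) and the mat is at (298,270). The batten with its black clamps is at (385,265). Things that could pass for the clamps I want: black ones on the batten (375-405, 230-270), turquoise ones at (420,278) and (405,305), and the green drill at (505,215). I choose the black ones and check that in a crop.

```bash
python3 - <<'E'
from h import *
a=cap('scene');b=cap('side')
A=a['pixels'][210:330,340:450];B=b['pixels'][250:390,110:270]
im=np.hstack([cv2.resize(A,(400,436),interpolation=3),cv2.resize(B,(400,350),interpolation=3)[:350]] if 0 else [cv2.resize(A,(400,436),interpolation=3),np.vstack([cv2.resize(B,(400,350),interpolation=3),np.zeros((86,400,3),np.uint8)])])
cv2.imwrite('pics/crop1.png',im[:,:,::-1])
W=np.vstack([cloud(a).reshape(-1,3),cloud(b).reshape(-1,3)])
C=np.vstack([a['pixels'].reshape(-1,3),b['pixels'].reshape(-1,3)]).astype(int)
def sel(x0,x1,y0,y1,z0,z1): return (W[:,0]>x0)&(W[:,0]<x1)&(W[:,1]>y0)&(W[:,1]<y1)&(W[:,2]>z0)&(W[:,2]<z1)
def rect(m,n):
    P=W[m][:,:2].astype(np.float32); r=cv2.minAreaRect(P*1000); print(n,m.sum(),np.round(r[0],1),np.round(r[1],1),round(r[2],1))
rect(sel(.5,.78,-.32,-.03,.108,.122),'panel top')
m=sel(.35,.6,-.25,-.02,.06,.1); rect(m,'peg?'); 
rect(sel(.35,.56,-.33,-.02,.046,.058),'bar top')
m=sel(.3,.7,.3,.43,.145,.185); P=W[m]; 
print('rollers',m.sum(),P.min(0),P.max(0)); h,e=np.histogram(P[:,0],bins=np.arange(.38,.62,.006)); print([(round(x,3),int(k)) for x,k in zip(e,h)])
m=sel(.3,.7,.3,.43,.09,.103)&(C.sum(1)<200); rect(m,'batten top')
m=sel(.37,.5,.03,.2,.03,.06); rect(m,'bottle top')
m=sel(.55,.7,.07,.22,.002,.012); rect(m,'mat')
E
```

```text
panel top 808 [ 638.3 -173. ] [264.5  24.7] 81.8
peg? 95 [ 473.8 -115.4] [25.4 80.3] 42.3
bar top 646 [ 512.1 -175.8] [ 51.5 270. ] 29.3
rollers 1216 [0.40983142 0.33933513 0.1450444 ] [0.57664435 0.40235894 0.17623084]
[(np.float64(0.38), 0), (np.float64(0.386), 0), (np.float64(0.392), 0), (np.float64(0.398), 0), (np.float64(0.404), 1), (np.float64(0.41), 57), (np.float64(0.416), 69), (np.float64(0.422), 59), (np.float64(0.428), 79), (np.float64(0.434), 43), (np.float64(0.44), 0), (np.float64(0.446), 0), (np.float64(0.452), 2), (np.float64(0.458), 91), (np.float64(0.464), 62), (np.float64(0.47), 64), (np.float64(0.476), 80), (np.float64(0.482), 9), (np.float64(0.488), 0), (np.float64(0.494), 0), (np.float64(0.5), 58), (np.float64(0.506), 59), (np.float64(0.512), 66), (np.float64(0.518), 66), (np.float64(0.524), 52), (np.float64(0.53), 0), (np.float64(0.536), 0), (np.float64(0.542), 2), (np.float64(0.548), 72), (np.float64(0.554), 58), (np.float64(0.56), 57), (np.float64(0.566), 67), (np.float64(0.572), 43), (np.float64(0.578), 0), (np.float64(0.584), 0), (np.float64(0.59), 0), (np.float64(0.596), 0), (np.float64(0.602), 0), (np.float64(0.608), 0)]
batten top 462 [518.3 371.7] [ 42.5 252.1] 87.8
bottle top 932 [428.5 112. ] [182.1  65.4] 36.8
mat 1831 [625.  145.1] [150.  149.8] 0.0
```

View pics/crop1.png

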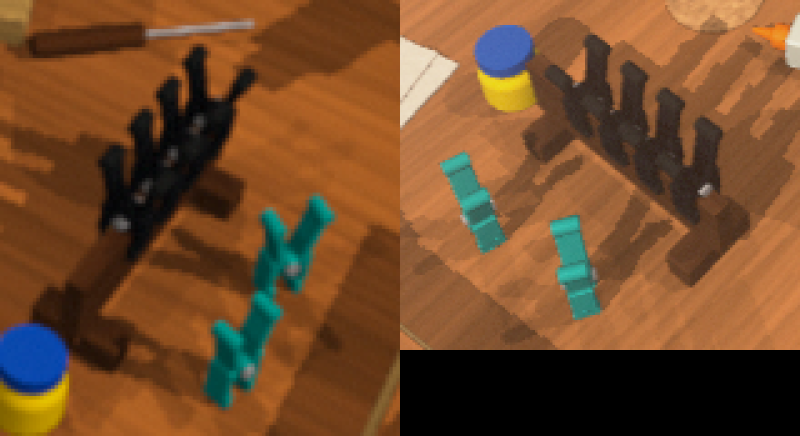

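The crop shows four black clamps on the batten: left view at about (115,160), (145,125), (170,95) and (205,70). They are matt black. The two turquoise clamps beside the batten are look-alikes and stay where they are. Next I refine the geometry and plan the keeper push.

```bash
python3 - <<'E'
from h import *
a=cap('scene');b=cap('side')
W=np.vstack([cloud(a).reshape(-1,3),cloud(b).reshape(-1,3)])
for nm,c in (('scene',a),('side',b)):
    W=cloud(c).reshape(-1,3)
    def sel(x0,x1,y0,y1,z0,z1): return W[(W[:,0]>x0)&(W[:,0]<x1)&(W[:,1]>y0)&(W[:,1]<y1)&(W[:,2]>z0)&(W[:,2]<z1)]
    P=sel(.5,.78,-.32,-.03,.112,.119); l=cv2.fitLine(P[:,:2].astype(np.float32),cv2.DIST_HUBER,0,.01,.01).ravel(); print(nm,'panel',len(P),np.degrees(np.arctan2(l[1],l[0])),l[2:],P[:,2].mean(), P[:,:2].min(0),P[:,:2].max(0))
    # clamp rollers top points
    P=sel(.39,.6,.32,.43,.155,.18)
    for x0,x1 in ((.40,.446),(.446,.49),(.49,.536),(.536,.585)):
        Q=P[(P[:,0]>x0)&(P[:,0]<x1)]; L=Q[Q[:,1]<.371];H=Q[Q[:,1]>=.371]
        print(len(L),len(H),np.round(np.r_[Q.min(0),Q.max(0)],3), 'xmid L/H',np.round([(g[:,0].min()+g[:,0].max())/2 for g in (L,H) if len(g)],3))
    P=sel(.3,.7,.33,.41,.094,.106)
    P=P[(P[:,0]<.412)|(P[:,0]>.58)]; print('batten ends',P.min(0),P.max(0), [np.round(P[g].mean(0),4) for g in (P[:,0]<.5,P[:,0]>.5)])
    P=sel(.43,.52,-.16,-.07,.07,.1); print('peg',len(P),P.mean(0))
    for l in ['keeper_hinge','keeper_grip','panel_edge','batten']: print(l,[(np.round(d['point'],4).tolist(),round(d['conf'],2)) for d in imaging.mark_of(l,nm)][:1])
E
```

```text
scene panel 288 82.127266 [ 0.63823014 -0.16791196] 0.11593740108331049 [ 0.61069707 -0.30543855] [ 0.66258893 -0.04469231]
41 39 [0.41  0.34  0.157 0.441 0.399 0.174] xmid L/H [0.425 0.427]
44 41 [0.454 0.341 0.155 0.487 0.399 0.175] xmid L/H [0.468 0.472]
43 40 [0.501 0.339 0.155 0.528 0.398 0.175] xmid L/H [0.514 0.516]
46 45 [0.549 0.339 0.155 0.575 0.398 0.175] xmid L/H [0.562 0.562]
batten ends [0.4118721  0.35780367 0.09435074] [0.64427033 0.38911409 0.10594234] [array([0.4119, 0.3891, 0.0968]), array([0.6131, 0.3682, 0.1005])]
peg 27 [ 0.47467902 -0.12188146  0.0857124 ]
keeper_hinge [([0.5765, -0.3192, 0.0415], 0.57)]
keeper_grip [([0.4705, -0.1201, 0.084], 0.78)]
panel_edge [([0.6376, -0.1724, 0.1156], 0.58)]
batten [([0.517, 0.3693, 0.0024], 0.58)]
side panel 319 81.96984 [ 0.6390679  -0.16382715] 0.11440613355032153 [ 0.61143292 -0.30229783] [ 0.66658147 -0.04295414]
87 83 [0.413 0.344 0.155 0.438 0.402 0.171] xmid L/H [0.425 0.425]
80 80 [0.458 0.344 0.155 0.484 0.402 0.172] xmid L/H [0.47  0.471]
77 77 [0.504 0.342 0.156 0.528 0.401 0.17 ] xmid L/H [0.516 0.516]
71 72 [0.549 0.342 0.155 0.575 0.4   0.17 ] xmid L/H [0.562 0.563]
batten ends [0.3927135  0.36120947 0.09428675] [0.64426967 0.38242638 0.1027193 ] [array([0.4019, 0.3737, 0.0989]), array([0.6252, 0.3725, 0.0983])]
peg 42 [ 0.47081824 -0.11829921  0.08553122]
keeper_hinge [([0.5794, -0.3216, 0.0435], 0.87)]
keeper_grip [([0.4727, -0.1234, 0.0846], 0.8)]
panel_edge [([0.636, -0.1746, 0.116], 0.81)]
batten [([0.5149, 0.3703, -0.0002], 0.9)]
```

```bash
python3 - <<'E'
from h import *
p=np.array(status.sense()['eef_pos'][:2]); H=np.array([.5775,-.3195])
for th,d in [(117.6,.045),(117.6,.02)]+[(t,.018) for t in np.arange(113,81,-4)]+[(84,.018),(82,.018),(81,.018),(80,.018)]:
    t=np.radians(th); q=H+.22*np.array([np.cos(t),np.sin(t)])+d*np.array([-np.sin(t),np.cos(t)])
    print(th,d,np.round((q-p)*1000,1),round(th-103.6,1))
E
```

```text
117.6 0.045 [317.9 340.5] 14.0
117.6 0.02 [340.1 352.1] 14.0
113 0.018 [357.2 361.9] 9.4
109 0.018 [371.1 368.6] 5.4
105 0.018 [385.4 374.3] 1.4
101 0.018 [400.1 378.9] -2.6
97 0.018 [415.  382.6] -6.6
93 0.018 [430.2 385.2] -10.6
89 0.018 [445.5 386.7] -14.6
85 0.018 [461.  387.1] -18.6
84 0.018 [464.8 387.1] -19.6
82 0.018 [472.5 386.8] -21.6
81 0.018 [476.3 386.5] -22.6
80 0.018 [480.2 386.2] -23.6
```

```bash
python3 -m pendant '[[40,43,0,0,0,2],[80,85,0,0,0,4],[120,128,0,0,0,6],[160,170,0,0,0,8],[200,213,0,0,0,9],[240,255,0,0,0,11],[280,298,0,0,0,13],[318,340,0,0,0,14],[318,340,0,0,0,14]]' 0
python3 -m pendant '[[0,0,-45,0,0,0],[0,0,-90,0,0,0],[0,0,-123,0,0,0],[0,0,-123,0,0,0]]'
python3 - <<'E'
from h import *
c=cap('side'); d=cap('scene')
cv2.imwrite('pics/k1.png',np.hstack([cv2.resize(c['pixels'][120:260,260:420],(400,350)),cv2.resize(d['pixels'][130:270,180:340],(400,350))])[:,:,::-1])
s=status.sense();print(s['tcp_rot'],s['joints'])
E
```

```text
t: 3.22
eef_pos: [0.438, -0.1431, 0.1915]
tcp_rot: [-3.048, -0.76, -0.001]
ft_force: [-0.3, -1.4, -0.3]
finger_gap: 0.004
grip_force: 0.0
t: 3.72
eef_pos: [0.4325, -0.1459, 0.0664]
tcp_rot: [-3.048, -0.747, 0.009]
ft_force: [-0.3, 0.9, 1.0]
finger_gap: -0.0
grip_force: 0.0
[3.05070847e+00 7.48122239e-01 6.14285287e-04] [-3.24566001e-01  2.56910252e-01 -3.10828313e-01  1.00246365e+00
 -2.06617209e-04  2.33605997e+00]
```

View pics/k1.png

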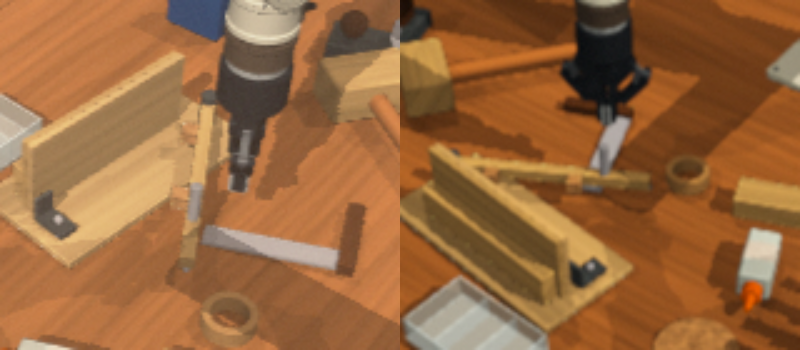

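The picture shows the shut fingers on the robot side of the bar, just behind the steel peg (left crop about (197,200)), clear of the square. I push along the arc now.

```bash
python3 -m pendant '[[14,8,0,0,0,-2],[26,14,0,0,0,-3],[39,22,0,0,0,-5],[53,29,0,0,0,-9],[67,34,0,0,0,-13],[82,39,0,0,0,-17],[97,43,0,0,0,-21],[112,45,0,0,0,-25],[127,47,0,0,0,-29],[136,47,0,0,0,-31]]'
python3 -m pendant '[[3,0,0,0,0,-1],[5,0,0,0,0,-1],[7,0,0,0,0,-2],[9,0,0,0,0,-2]]'
python3 - <<'E'
from h import *
for n in ['scene','side']:
    cap(n)
    for l in ['keeper_grip']: print(l,[(np.round(d['point'],4).tolist(),round(d['conf'],2)) for d in imaging.mark_of(l,n)][:2])
E
```

```text
t: 5.08
eef_pos: [0.5737, -0.0989, 0.07]
tcp_rot: [3.14, -0.094, 0.004]
ft_force: [0.9, 0.1, 0.6]
finger_gap: -0.0
grip_force: 0.0
t: 5.58
eef_pos: [0.5807, -0.099, 0.0688]
tcp_rot: [-3.138, 0.148, 0.0]
ft_force: [-0.3, -0.2, 0.7]
finger_gap: -0.002
grip_force: 0.0
keeper_grip [([0.4707, -0.1229, 0.084], 0.56)]
keeper_grip [([0.471, -0.1226, 0.0818], 0.96), ([0.3484, 0.0892, -0.0002], 0.6)]
```

```bash
python3 - <<'E'
from h import *
c=cap('side'); d=cap('scene')
for q in (c,d): print(proj(q,[.4325,-.1459,.0664]),proj(q,[.4725,-.12,.085]),proj(q,status.sense()['eef_pos']))
cv2.imwrite('pics/k2.png',np.hstack([cv2.resize(c['pixels'][120:260,260:420],(400,350)),cv2.resize(d['pixels'][130:270,180:340],(400,350))])[:,:,::-1])
E
```

```text
[353 205] [337 199] [302 190]
[264 188] [262 193] [247 216]
```

View pics/k2.png

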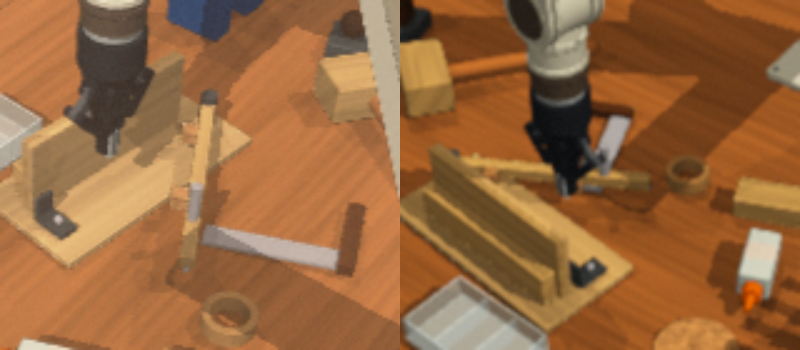

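```bash
python3 - <<'E'
from h import *
s=status.sense(); print(s['eef_pos'])
for n in ['scene','side']:
    c=cap(n); W=cloud(c).reshape(-1,3); C=c['pixels'].reshape(-1,3)
    p=np.array(s['eef_pos'])
    m=(np.hypot(W[:,0]-p[0],W[:,1]-p[1])<.03)&(W[:,2]>.02)&(W[:,2]<.2)
    P=W[m]
    for lo in np.arange(.02,.2,.01):
        k=(P[:,2]>lo)&(P[:,2]<=lo+.01)
        if k.any(): print(n,round(lo,2),k.sum(),np.round(P[k].mean(0),3),C[m][k].mean(0).round())
    m=(abs(W[:,0]-.4725)<.02)&(abs(W[:,1]+.12)<.02)&(W[:,2]>.04); print('pegz',np.sort(W[m][:,2])[-8:].round(3), W[m][W[m][:,2]>.07].mean(0))
    h=imaging.silhouettes('keeper_grip',n); print([ (x['conf'],int(x['pixels'].sum())) for x in h])
E
```

```text
[ 0.5806592  -0.09894464  0.06860187]
scene 0.02 3 [ 0.576 -0.103  0.024] [210. 163.  91.]
scene 0.11 10 [ 0.581 -0.094  0.116] [76. 61. 48.]
scene 0.12 16 [ 0.587 -0.097  0.125] [60. 59. 56.]
scene 0.13 21 [ 0.585 -0.093  0.135] [49. 45. 41.]
scene 0.14 11 [ 0.588 -0.099  0.144] [40. 40. 39.]
scene 0.15 19 [ 0.588 -0.096  0.156] [19. 19. 18.]
scene 0.16 37 [ 0.585 -0.096  0.164] [21. 20. 19.]
scene 0.17 21 [ 0.585 -0.098  0.175] [17. 18. 19.]
scene 0.18 28 [ 0.593 -0.096  0.184] [14. 15. 17.]
scene 0.19 25 [ 0.592 -0.097  0.194] [16. 16. 17.]
pegz [0.616 0.616 0.616 0.616 0.617 0.617 0.617 0.624] [ 0.47359252 -0.11290554  0.47603754]
[(0.63, 416), (0.24, 820)]
side 0.1 3 [ 0.581 -0.091  0.108] [133. 112.  91.]
side 0.11 16 [ 0.575 -0.093  0.117] [108.  96.  84.]
side 0.12 23 [ 0.576 -0.09   0.125] [102.  91.  81.]
side 0.13 25 [ 0.575 -0.091  0.134] [97. 86. 76.]
side 0.14 16 [ 0.572 -0.093  0.145] [87. 76. 68.]
side 0.15 42 [ 0.574 -0.094  0.157] [69. 56. 47.]
side 0.16 29 [ 0.576 -0.094  0.164] [68. 55. 46.]
side 0.17 45 [ 0.572 -0.092  0.175] [69. 58. 49.]
side 0.18 29 [ 0.568 -0.093  0.186] [67. 56. 48.]
side 0.19 29 [ 0.568 -0.09   0.195] [66. 54. 47.]
pegz [0.101 0.101 0.101 0.102 0.102 0.103 0.104 0.612] [ 0.4708617  -0.1185566   0.10018176]
[(0.66, 531)]
```

View pics/w1.png

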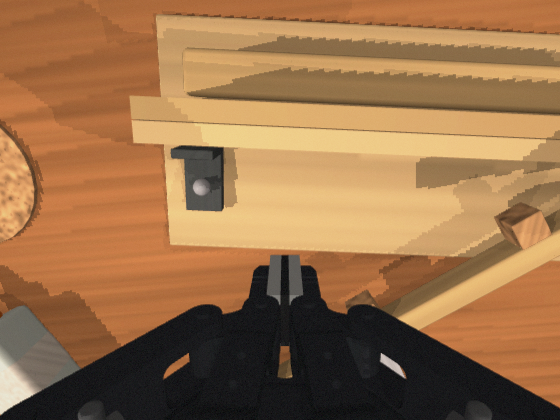

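The wrist picture shows the shut tips at (285,260), above the jig base. All three depth maps put the real fingertips about 40 mm higher than the reported TCP z, so the fingers passed over the peg. I apply that 40 mm correction and repeat.

```bash
python3 -m pendant '[[-33,-11,0,0,0,8],[-67,-22,0,0,0,16],[-100,-33,0,0,0,25],[-135,-45,0,0,0,33],[-135,-45,0,0,0,33],[-135,-45,0,0,0,33]]' 0
python3 -m pendant '[[0,0,-40,0,0,0],[0,0,-75,0,0,0],[0,0,-93,0,0,0],[0,0,-93,0,0,0]]'
python3 - <<'E'
from h import *
s=status.sense(); p=np.array(s['eef_pos']);print(p,s['tcp_rot'])
for n in ['scene','side']:
    c=cap(n); W=cloud(c).reshape(-1,3)
    m=(np.hypot(W[:,0]-p[0],W[:,1]-p[1])<.022)&(W[:,2]>.03)&(W[:,2]<.3);P=W[m]
    print(n,np.sort(P[:,2])[:8].round(3)); k=P[:,2]<P[:,2].min()+.03; print(P[k].mean(0))
    print([(np.round(d['point'],4).tolist(),round(d['conf'],2)) for d in imaging.mark_of('keeper_grip',n)][:2])
E
```

```text
t: 7.35
eef_pos: [0.434, -0.1439, 0.1181]
tcp_rot: [-3.051, -0.748, 0.0]
ft_force: [0.1, -0.2, -0.2]
finger_gap: 0.001
grip_force: 0.0
t: 7.85
eef_pos: [0.4331, -0.1431, 0.0238]
tcp_rot: [-3.048, -0.75, 0.005]
ft_force: [0.8, -0.3, -0.8]
finger_gap: -0.001
grip_force: 0.0
[ 0.43307864 -0.14307676  0.0237997 ] [-3.04840943 -0.75045321  0.00512179]
scene [0.065 0.068 0.073 0.075 0.076 0.076 0.079 0.08 ]
[ 0.43667891 -0.13863236  0.08408549]
[([0.4724, -0.1214, 0.0854], 0.78)]
side [0.064 0.067 0.067 0.069 0.069 0.07  0.071 0.072]
[ 0.43037458 -0.13311633  0.08064561]
[([0.4735, -0.1212, 0.0828], 0.81)]
```

```bash
python3 -m pendant '[[14,8,0,0,0,-1],[24,13,0,0,0,-2],[38,22,0,0,0,-5],[46,26,0,0,0,-7],[53,29,0,0,0,-9],[60,32,0,0,0,-11],[67,34,0,0,0,-13],[75,37,0,0,0,-15],[82,39,0,0,0,-17],[90,41,0,0,0,-19]]'
python3 - <<'E'
from h import *
for n in ['side']:
    cap(n); print([(np.round(d['point'],4).tolist(),round(d['conf'],2)) for d in imaging.mark_of('keeper_grip',n)][:2])
E
```

```text
t: 9.3
eef_pos: [0.5244, -0.1027, 0.0261]
tcp_rot: [3.133, 0.234, 0.001]
ft_force: [-0.1, 0.1, 0.7]
finger_gap: -0.001
grip_force: 0.2
[([0.5399, -0.0998, 0.0848], 0.82)]
```

```bash
python3 -m pendant '[[8,2,0,0,0,-2],[16,3,0,0,0,-4],[24,4,0,0,0,-6],[32,4,0,0,0,-8],[40,4,0,0,0,-10],[48,4,0,0,0,-12],[52,4,0,0,0,-13]]'
python3 -m pendant '[[3,0,0,0,0,0],[6,0,0,0,0,0],[9,0,0,0,0,-1],[11,0,0,0,0,-1],[13,0,0,0,0,-2],[15,0,0,0,0,-2]]'
python3 - <<'E'
from h import *
for n in ['scene','side']:
    cap(n); print([(np.round(d['point'],4).tolist(),round(d['conf'],2)) for d in imaging.mark_of('keeper_grip',n)][:2])
E
```

```text
t: 10.28
eef_pos: [0.5764, -0.099, 0.0256]
tcp_rot: [3.139, -0.122, 0.001]
ft_force: [-0.3, 0.3, 0.4]
finger_gap: -0.0
grip_force: 0.1
t: 11.02
eef_pos: [0.5907, -0.099, 0.0256]
tcp_rot: [3.137, -0.175, -0.0]
ft_force: [-7.9, 0.1, 2.3]
finger_gap: 0.001
grip_force: 3.5
[([0.6086, -0.0959, 0.0828], 0.69)]
[([0.6058, -0.0993, 0.0858], 0.56), ([0.2801, 0.2407, 0.0011], 0.19)]
```

```bash
for i in 1 2 3; do python3 -m pendant '[[1,0,0,0,0,0],[2,0,0,0,0,0]]' | egrep 'pos|ft'; done
```

```text
eef_pos: [0.5905, -0.0989, 0.0254]
ft_force: [-10.1, -1.4, 6.0]
eef_pos: [0.5904, -0.0989, 0.0254]
ft_force: [-14.4, -0.1, 9.3]
eef_pos: [0.5902, -0.0989, 0.0253]
ft_force: [-20.1, -0.1, 12.7]
```

```bash
python3 -m pendant '[[-10,0,0,0,0,0],[-30,0,0,0,0,0],[-30,0,40,0,0,0],[-30,0,100,0,0,0],[-60,60,130,0,0,0],[-60,120,130,0,0,0]]'  1
python3 - <<'E'
from h import *
for n in ['scene','side']:
    c=cap(n,n+'2.png'); print([(np.round(d['point'],4).tolist(),round(d['conf'],2)) for d in imaging.mark_of('keeper_grip',n)][:2])
    W=cloud(c).reshape(-1,3); P=(W-[.638,-.1735,0])@np.array([[.990,.139,0],[-.139,.990,0],[0,0,1]])
    m=(P[:,0]>-.07)&(P[:,0]<-.02)&(P[:,2]>.047)&(P[:,2]<.056)&(P[:,1]>-.13)&(P[:,1]<.13); Q=P[m]
    for lo in (-.13,-.08,-.03,.02,.08):
        k=Q[(Q[:,1]>lo)&(Q[:,1]<lo+.05)]; print(lo,len(k),k[:,0].min().round(4) if len(k) else'',k[:,0].max().round(4) if len(k) else '')
    m=(P[:,0]>-.07)&(P[:,0]<-.015)&(P[:,2]>.07)&(P[:,2]<.104)&(P[:,1]>.03)&(P[:,1]<.1); print('peg',P[m].mean(0),P[m].min(0),P[m].max(0))
E
```

```text
t: 12.72
eef_pos: [0.5374, -0.0224, 0.1584]
tcp_rot: [-3.112, 0.091, -0.013]
ft_force: [-0.3, -0.8, -0.2]
finger_gap: 1.002
grip_force: 0.0
[([0.6075, -0.096, 0.0823], 0.51), ([0.4268, 0.3707, 0.1013], 0.19)]
-0.13 0  
-0.08 0  
-0.03 0  
0.02 0  
0.08 53 -0.0508 -0.0205
peg [-0.03959022  0.07140596  0.08946445] [-0.0485774   0.06464433  0.07187683] [-0.03235877  0.07647928  0.1034416 ]
[([0.6084, -0.0953, 0.0846], 0.85)]
-0.13 76 -0.0503 -0.02
-0.08 67 -0.0522 -0.0211
-0.03 65 -0.0501 -0.0302
0.02 78 -0.05 -0.0208
0.08 78 -0.0496 -0.0216
peg [-0.04239281  0.07404333  0.08951634] [-0.04725418  0.06573899  0.0702758 ] [-0.03142672  0.07928134  0.10215987]
```

The keeper bar's outer edge is a constant 50 mm from the panel mid-plane along its whole length, so it is shut past the detent. Next is the first clamp, at x 0.562.

```bash
python3 -m pendant '[[0,10,20,0,0,10],[0,40,40,0,0,20],[0,80,40,0,0,30],[0,120,40,0,0,40],[0,160,40,0,0,50],[0,200,40,0,0,60],[0,240,40,0,0,70],[0,270,40,0,0,80],[0,300,40,0,0,90],[0,300,40,0,0,90]]' 1
python3 -m pendant '[[3,12,0,0,0,10],[6,24,0,0,0,20],[9,36,0,0,0,30],[12,48,0,0,0,40],[15,60,0,0,0,50],[18,70,0,0,0,60],[21,80,0,0,0,70],[24,90,0,0,0,80],[24,93,0,0,0,90],[24,93,0,0,0,90]]'
python3 - <<'E'
from h import *
from scipy.spatial.transform import Rotation as R
s=status.sense(); y=R.from_rotvec(s['tcp_rot']).as_matrix(); print(np.round(s['eef_pos'],4),np.degrees(np.arctan2(y[1,1],y[0,1])),y[:,2].round(3),np.round(s['joints'],2))
for n in ['side','scene']:
    c=cap(n); print([(np.round(d['point'],4).tolist(),round(d['conf'],2)) for d in imaging.mark_of('clamp1',n)])
E
```

```text
t: 14.18
eef_pos: [0.536, 0.2774, 0.1934]
tcp_rot: [-2.273, -2.141, 0.031]
ft_force: [0.5, -0.9, -0.3]
finger_gap: 1.001
grip_force: 0.0
t: 15.42
eef_pos: [0.5602, 0.3678, 0.1941]
tcp_rot: [-0.103, -3.139, 0.043]
ft_force: [-0.2, -1.0, 0.0]
finger_gap: 0.998
grip_force: 0.0
[0.5602 0.3678 0.1941] 86.23867772016563 [-0.001 -0.028 -1.   ] [ 0.59  0.62  0.59  1.56 -0.02  0.66]
[([0.4272, 0.3706, 0.0985], 0.76), ([0.5879, 0.4872, 0.0275], 0.67), ([0.5671, 0.3666, 0.1029], 0.62), ([0.471, 0.4773, 0.0278], 0.62), ([0.4716, 0.3708, 0.1024], 0.61)]
[([0.588, 0.4892, 0.0299], 0.78), ([0.563, 0.3707, 0.099], 0.77), ([0.4713, 0.4797, 0.0329], 0.75), ([0.4729, 0.372, 0.1002], 0.57), ([0.5185, 0.374, 0.1032], 0.53), ([0.4264, 0.3716, 0.1023], 0.52)]
```

```bash
python3 -m pendant '[[2,3,-10,1.6,0,3.5],[2,3,-20,1.6,0,3.5],[2,3,-20,1.6,0,3.5]]' 1
cat >> h.py <<'E'
from scipy.spatial.transform import Rotation as Ro
def st():
    s=status.sense(); y=Ro.from_rotvec(s['tcp_rot']).as_matrix(); print('tcp',np.round(s['eef_pos'],4),'yaw',round(np.degrees(np.arctan2(y[1,1],y[0,1])),1),'z',y[:,2].round(3),'F',np.round(s['ft_force'],1),'gap',round(s['finger_gap'],3),'gf',round(s['grip_force'],1),'t',round(s['t'],1)); return s
E
python3 - <<'E'
from h import *
s=st(); p=np.array(s['eef_pos'])
for n in ['scene','side']:
    c=cap(n); W=cloud(c).reshape(-1,3)
    m=(abs(W[:,0]-p[0])<.016)&(abs(W[:,1]-p[1])<.065)&(abs(W[:,1]-p[1])>.035)&(W[:,2]>.175)&(W[:,2]<.23);P=W[m]
    print(n,np.sort(P[:,2])[:8].round(3)); 
    for g in (P[P[:,1]<p[1]],P[P[:,1]>p[1]]): print(g.min(0).round(3),g.max(0).round(3))
c=cap('wrist','w2.png')
E
```

```text
t: 16.0
eef_pos: [0.5607, 0.3714, 0.1736]
tcp_rot: [-0.002, -3.139, 0.001]
ft_force: [0.5, -0.4, 0.1]
finger_gap: 0.996
grip_force: 0.0
tcp [0.5607 0.3714 0.1736] yaw 89.9 z [-0.002 -0.001 -1.   ] F [ 0.5 -0.4  0.1] gap 0.996 gf 0.0 t 16.0
scene []Traceback (most recent call last):
  File "<stdin>", line 7, in <module>
    return umr_minimum(a, axis, None, out, keepdims, initial, where)
ValueError: zero-size array to reduction operation minimum which has no identity
```

```bash
python3 - <<'E'
from h import *
s=st(); p=np.array(s['eef_pos'])
for n in ['scene','side','wrist']:
    c=cap(n,'w2.png' if n=='wrist' else None); W=cloud(c).reshape(-1,3)
    m=(abs(W[:,0]-p[0])<.03)&(abs(W[:,1]-p[1])<.075)&(W[:,2]>.18)&(W[:,2]<.3);P=W[m]
    print(n,len(P),np.sort(P[:,2])[:8].round(3))
    k=P[P[:,2]<P[:,2].min()+.03]; print(k.min(0).round(3),k.max(0).round(3))
E
```

```text
tcp [0.561  0.3717 0.1743] yaw 89.9 z [-0.001 -0.    -1.   ] F [-0.3 -0.2  0.3] gap 1.001 gf 0.0 t 16.1
scene 462 [0.228 0.229 0.231 0.232 0.232 0.233 0.233 0.234]
[0.547 0.315 0.228] [0.572 0.428 0.258]
side 793 [0.226 0.226 0.228 0.228 0.228 0.229 0.229 0.229]
[0.549 0.317 0.226] [0.574 0.43  0.256]
wrist 36950 [0.228 0.228 0.228 0.228 0.228 0.228 0.228 0.228]
[0.549 0.315 0.228] [0.572 0.429 0.258]
```

View pics/w2.png

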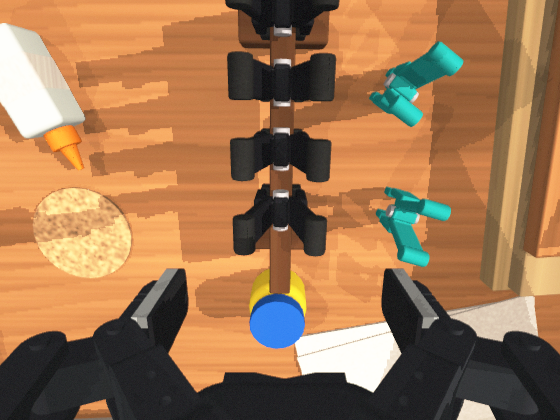

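The wrist picture shows the pads at (160,310) and (410,310), straddling the batten line; the next clamp shows at (280,225). The tip offset is again about 41 mm plus the 13 mm for open fingers. Descend and grip.

```bash
python3 -m pendant '[[1,0,-25,0,0,0],[1,0,-50,0,0,0],[1,0,-74,0,0,0],[1,0,-74,0,0,0]]' 1
python3 -m pendant '[[0,0,0,0,0,0],[0,0,0,0,0,0],[0,0,0,0,0,0],[0,0,0,0,0,0],[0,0,0,0,0,0],[0,0,0,0,0,0],[0,0,0,0,0,0],[0,0,0,0,0,0]]' 0
```

```text
t: 16.7
eef_pos: [0.5609, 0.3713, 0.0988]
tcp_rot: [0.0, -3.138, 0.002]
ft_force: [0.6, -0.2, 1.0]
finger_gap: 0.997
grip_force: 0.0
t: 17.7
eef_pos: [0.5652, 0.3746, 0.1069]
tcp_rot: [-0.001, 3.133, 0.012]
ft_force: [-0.0, 1.4, 11.7]
finger_gap: 0.324
grip_force: 59.6
```

```bash
python3 -m pendant '[[0,0,8,0,0,0],[0,0,16,0,0,0],[0,0,30,0,0,0],[0,0,45,0,0,0],[0,0,60,0,0,0],[0,0,75,0,0,0],[0,0,75,0,0,0]]'
python3 - <<'E'
from h import *
s=st(); p=np.array(s['eef_pos'])
for n in ['scene','side','wrist']:
    c=cap(n,'w3.png' if n=='wrist' else None); W=cloud(c).reshape(-1,3)
    P=W[(abs(W[:,0]-p[0])<.03)&(abs(W[:,1]-p[1])<.04)&(W[:,2]>.115)&(W[:,2]<.25)]
    print(n,[(z.round(2),Q.min(0).round(3)[:2],Q.max(0).round(3)[:2]) for z in np.arange(.12,.25,.02) if len(Q:=P[(P[:,2]>z)&(P[:,2]<=z+.02)])],P[:,2].min())
c=cap('side'); d=cap('scene')
u,v=proj(c,p+[0,0,.03]); x,y=proj(d,p+[0,0,.03])
cv2.imwrite('pics/g1.png',np.hstack([cv2.resize(c['pixels'][v-50:v+70,u-60:u+60],(400,400),interpolation=3),cv2.resize(d['pixels'][y-50:y+70,x-60:x+60],(400,400),interpolation=3)])[:,:,::-1])
E
```

```text
t: 18.58
eef_pos: [0.5634, 0.3728, 0.1781]
tcp_rot: [-0.0, 3.139, 0.005]
ft_force: [-0.8, 0.1, -1.5]
finger_gap: 0.325
grip_force: 59.3
tcp [0.5634 0.3728 0.1781] yaw 90.0 z [ 0.003  0.003 -1.   ] F [-0.8  0.1 -1.5] gap 0.325 gf 59.3 t 18.6
scene [(np.float64(0.14), array([0.548, 0.34 ]), array([0.574, 0.392])), (np.float64(0.16), array([0.55 , 0.341]), array([0.574, 0.392])), (np.float64(0.18), array([0.548, 0.349]), array([0.577, 0.388])), (np.float64(0.2), array([0.552, 0.358]), array([0.574, 0.386])), (np.float64(0.22), array([0.554, 0.344]), array([0.576, 0.399])), (np.float64(0.24), array([0.55 , 0.346]), array([0.576, 0.4  ]))] 0.14387687493867848
side [(np.float64(0.14), array([0.547, 0.342]), array([0.571, 0.394])), (np.float64(0.16), array([0.546, 0.346]), array([0.573, 0.394])), (np.float64(0.18), array([0.546, 0.352]), array([0.573, 0.391])), (np.float64(0.2), array([0.549, 0.356]), array([0.572, 0.395])), (np.float64(0.22), array([0.549, 0.347]), array([0.575, 0.403])), (np.float64(0.24), array([0.55 , 0.347]), array([0.573, 0.402]))] 0.14118995977175236
wrist [(np.float64(0.14), array([0.547, 0.339]), array([0.568, 0.392])), (np.float64(0.16), array([0.545, 0.341]), array([0.569, 0.392])), (np.float64(0.18), array([0.545, 0.347]), array([0.575, 0.388])), (np.float64(0.2), array([0.549, 0.353]), array([0.563, 0.392])), (np.float64(0.22), array([0.548, 0.345]), array([0.574, 0.4  ])), (np.float64(0.24), array([0.549, 0.344]), array([0.573, 0.399]))] 0.14188388551413858
```

View pics/g1.png

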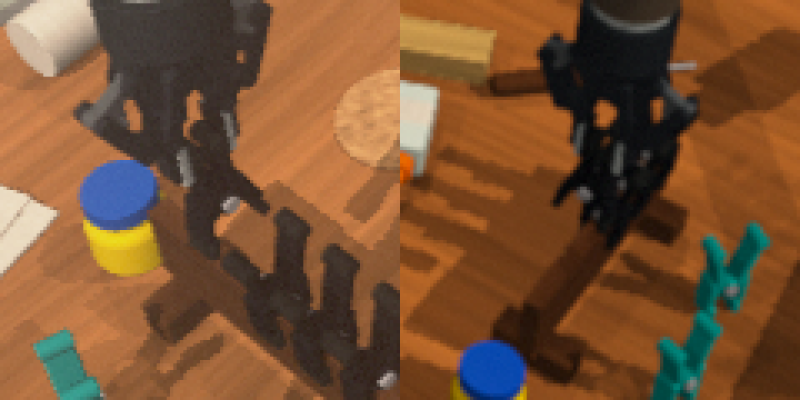

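The held clamp hangs below the fingers clear of the batten (left view (205,215)), and the other three are still in place. I carry it to the far slot of the panel.

```bash
python3 -m pendant '[[4,-40,5,0,0,4],[9,-90,5,0,0,10],[14,-140,5,0,0,16],[19,-190,5,0,0,23],[24,-240,5,0,0,30],[29,-290,5,0,0,37],[34,-340,5,0,0,44],[39,-390,5,0,0,50],[39,-390,5,0,0,50]]'
python3 -m pendant '[[3,-40,0,0,0,6],[6,-90,0,0,0,12],[10,-140,0,0,0,18],[13,-190,0,0,0,25],[16,-230,0,0,0,32],[18,-250,0,0,0,32],[18,-250,0,0,0,32]]'
cat >> h.py <<'E'
O=np.array([.638,-.1735]);U=np.array([.139,.990]);EX=np.array([.990,-.139])
def pan(P): return np.c_[(P[:,:2]-O)@EX,(P[:,:2]-O)@U,P[:,2]]
def held(z0=.12,z1=.3):
    s=st(); p=np.array(s['eef_pos']); q=pan(p[None])[0]; print('tcp in panel',q.round(4))
    for n in ['scene','side','wrist']:
        c=cap(n); W=pan(cloud(c).reshape(-1,3))
        P=W[(abs(W[:,0]-q[0])<.045)&(abs(W[:,1]-q[1])<.03)&(W[:,2]>z0)&(W[:,2]<z1)]
        if len(P)==0: continue
        b=P[:,2].min(); print(n,'bottom',b.round(3),[(h,Q.min(0).round(3)[:2].tolist(),Q.max(0).round(3)[:2].tolist()) for h in (0,.016,.08,.1) if len(Q:=P[(P[:,2]>=b+h)&(P[:,2]<=b+h+.016)])])
E
python3 -c "
from h import *
held()"
```

```text
t: 19.95
eef_pos: [0.6011, -0.0217, 0.1802]
tcp_rot: [1.319, -2.849, -0.001]
ft_force: [-0.1, 0.6, -0.9]
finger_gap: 0.318
grip_force: 59.3
t: 20.82
eef_pos: [0.6192, -0.2683, 0.1797]
tcp_rot: [2.058, -2.372, -0.004]
ft_force: [-0.4, 1.2, -1.5]
finger_gap: 0.321
grip_force: 61.5
tcp [ 0.6192 -0.2683  0.1797] yaw 171.9 z [-0.002  0.001 -1.   ] F [-0.4  1.2 -1.5] gap 0.321 gf 61.5 t 20.8
tcp in panel [-0.0054 -0.0965  0.1797]
scene bottom 0.12 [(0, [-0.007, -0.116], [0.007, -0.073]), (0.016, [-0.03, -0.104], [0.025, -0.087]), (0.08, [-0.017, -0.109], [0.011, -0.083]), (0.1, [-0.034, -0.106], [0.019, -0.082])]
side bottom 0.143 [(0, [-0.027, -0.107], [0.025, -0.081]), (0.016, [-0.027, -0.105], [0.025, -0.081]), (0.08, [-0.034, -0.106], [0.023, -0.079]), (0.1, [-0.035, -0.106], [0.024, -0.079])]
wrist bottom 0.146 [(0, [-0.026, -0.109], [0.027, -0.099]), (0.016, [-0.026, -0.111], [0.025, -0.087]), (0.08, [-0.033, -0.108], [0.021, -0.083]), (0.1, [-0.039, -0.108], [0.026, -0.083])]
```

```bash
python3 -m pendant '[[1,0,-15,0,0,0],[1,0,-30,0,0,0],[1,0,-42,0,0,0],[1,0,-50,0,0,0],[1,0,-55,0,0,0],[1,0,-58,0,0,0],[1,0,-58,0,0,0]]'
```

```text
t: 21.85
eef_pos: [0.6205, -0.268, 0.123]
tcp_rot: [2.061, -2.37, -0.001]
ft_force: [0.1, 0.0, -0.9]
finger_gap: 0.316
grip_force: 61.5
```

```bash
for i in 1 2 3; do python3 -m pendant '[[0,0,-1,0,0,0],[0,0,-2,0,0,0]]' | egrep 'pos|ft|gap'; done
```

```text
eef_pos: [0.6208, -0.2683, 0.1221]
ft_force: [-1.7, 0.2, 5.6]
finger_gap: 0.324
eef_pos: [0.6211, -0.2686, 0.122]
ft_force: [-2.9, 1.5, 12.1]
finger_gap: 0.325
eef_pos: [0.6214, -0.2688, 0.1218]
ft_force: [-4.9, 1.3, 17.6]
finger_gap: 0.322
```

```bash
python3 -m pendant '[[0,0,2,0,0,0],[0,0,2,0,0,0],[0,0,2,0,0,0],[0,0,2,0,0,0],[0,0,2,0,0,0],[0,0,2,0,0,0],[0,0,30,0,0,0],[0,0,60,0,0,0],[0,0,75,0,0,0]]' 1
python3 - <<'E'
from h import *
s=st()
for n in ['scene','side','wrist']:
    c=cap(n); W=pan(cloud(c).reshape(-1,3)); P=W[(abs(W[:,0])<.045)&(abs(W[:,1]+.095)<.03)&(W[:,2]>.07)&(W[:,2]<.2)]
    T=P[(P[:,2]>.165)]; print(n,'top',P[:,2].max().round(3),T.min(0).round(3),T.max(0).round(3))
    print([(np.round(d['point'],4).tolist(),round(d['conf'],2)) for d in imaging.mark_of('clamp1',n)])
c=cap('side');v,u=158,310
cv2.imwrite('pics/p1.png',cv2.resize(c['pixels'][100:220,250:370],(500,500),interpolation=3)[:,:,::-1])
E
```

```text
t: 23.72
eef_pos: [0.6212, -0.2683, 0.194]
tcp_rot: [-2.061, 2.37, -0.003]
ft_force: [0.1, -0.6, -0.0]
finger_gap: 0.995
grip_force: 0.0
tcp [ 0.6212 -0.2683  0.194 ] yaw 172.0 z [ 0.002 -0.001 -1.   ] F [ 0.1 -0.6 -0. ] gap 0.995 gf 0.0 t 23.7
scene top 0.194 [-0.031 -0.113  0.166] [ 0.029 -0.082  0.194]
[([0.5902, 0.4903, 0.0277], 0.89), ([0.4701, 0.3679, 0.0984], 0.78), ([0.427, 0.3705, 0.1034], 0.65), ([0.4745, 0.4789, 0.0314], 0.62), ([0.5193, 0.3704, 0.1033], 0.61), ([0.625, -0.2704, 0.1205], 0.56)]
side top 0.19 [-0.031 -0.104  0.165] [ 0.029 -0.08   0.19 ]
[([0.4251, 0.37, 0.0988], 0.95), ([0.5113, 0.3652, 0.0986], 0.94), ([0.6262, -0.2724, 0.1215], 0.83), ([0.5894, 0.4909, 0.0283], 0.81), ([0.4743, 0.4774, 0.0329], 0.69), ([0.4721, 0.369, 0.1041], 0.59)]
wrist top 0.19 [-0.03  -0.109  0.165] [ 0.028 -0.084  0.19 ]
[]
```

View pics/p1.png

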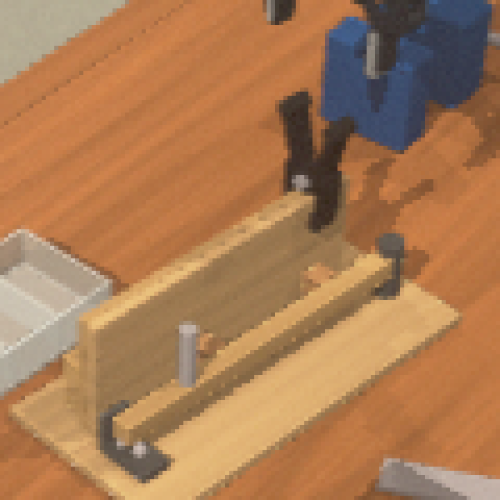

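```bash
cat >> h.py <<'E'
def rollers(s,w=.02):
    for n in ['scene','side','wrist']:
        c=cap(n); W=pan(cloud(c).reshape(-1,3)); P=W[(abs(W[:,0])<.045)&(abs(W[:,1]-s)<w)&(W[:,2]>.12)&(W[:,2]<.197)]
        for g in (P[P[:,0]<-.015],P[P[:,0]>.015]):
            if len(g)>3: t=g[g[:,2]>g[:,2].max()-.012]; print(n,len(t),'top',np.percentile(t[:,2],90).round(4),'x',t[:,0].min().round(3),t[:,0].max().round(3),'y',t[:,1].min().round(3),t[:,1].max().round(3))
E
python3 - <<'E'
from h import *
rollers(-.095)
for n in ['scene','side']:
    c=cap(n);W=cloud(c).reshape(-1,3)
    for x in (.425,.470,.515):
        P=W[(abs(W[:,0]-x)<.014)&(abs(W[:,1]-.371)<.04)&(W[:,2]>.14)]
        for g in (P[P[:,1]<.355],P[P[:,1]>.387]): print(n,x,'top',np.percentile(g[g[:,2]>g[:,2].max()-.012][:,2],90).round(4))
E
```

```text
scene 32 top 0.191 x -0.029 -0.016 y -0.111 -0.082
scene 24 top 0.192 x 0.016 0.03 y -0.107 -0.082
side 31 top 0.188 x -0.03 -0.016 y -0.107 -0.08
side 32 top 0.1879 x 0.015 0.028 y -0.106 -0.081
wrist 898 top 0.188 x -0.03 -0.016 y -0.109 -0.085
wrist 865 top 0.1884 x 0.015 0.028 y -0.109 -0.085
scene 0.425 top 0.1709
scene 0.425 top 0.1713
scene 0.47 top 0.1715
scene 0.47 top 0.1718
scene 0.515 top 0.172
scene 0.515 top 0.1711
side 0.425 top 0.1691
side 0.425 top 0.1688
side 0.47 top 0.1684
side 0.47 top 0.1685
side 0.515 top 0.1689
side 0.515 top 0.1688
```

The picture shows the clamp astride the far end of the edge at (320,170), with the keeper bar shut. Depth says it sits about 4 mm high, so I press on both rollers with the fingers partly open.

```bash
python3 -m pendant '[[3,0,0,0,0,0],[3,0,0,0,0,0],[3,0,0,0,0,0],[3,0,0,0,0,0],[3,0,-25,0,0,0],[3,0,-45,0,0,0],[3,0,-50,0,0,0]]' 0.4
for i in 1 2 3 4; do python3 -m pendant '[[0,0,-1,0,0,0],[0,0,-2,0,0,0],[0,0,-2,0,0,0]]' | egrep 'pos|ft|gap'; done
```

```text
t: 25.2
eef_pos: [0.624, -0.2683, 0.1433]
tcp_rot: [-2.061, 2.371, -0.003]
ft_force: [-1.6, 1.1, 16.2]
finger_gap: 0.396
grip_force: 8.2
eef_pos: [0.6242, -0.2684, 0.1435]
ft_force: [-2.8, 1.5, 9.1]
finger_gap: 0.4
eef_pos: [0.6243, -0.2688, 0.1433]
ft_force: [-4.2, 0.7, 15.8]
finger_gap: 0.402
eef_pos: [0.6245, -0.2691, 0.1432]
ft_force: [-6.4, 1.2, 21.7]
finger_gap: 0.399
eef_pos: [0.6246, -0.2693, 0.1432]
ft_force: [-8.6, 3.0, 28.6]
finger_gap: 0.4
```

```bash
python3 -m pendant '[[0,0,20,0,0,0],[0,0,50,0,0,0],[0,0,60,0,0,0]]' | egrep 'pos|ft'; python3 - <<'E'
from h import *
rollers(-.095)
for n in ['scene','side']: cap(n);print([(np.round(d['point'],4).tolist(),round(d['conf'],2)) for d in imaging.mark_of('clamp1',n)  if d['point'][1]<0])
for n in ['scene','side','wrist']:
    W=pan(cloud(cap(n)).reshape(-1,3)); P=W[(abs(W[:,0])<.006)&(W[:,1]>-.06)&(W[:,1]<.12)&(W[:,2]>.1)&(W[:,2]<.13)]; print(n,'panel top',len(P),np.median(P[:,2]) if len(P) else '')
    P=W[(abs(abs(W[:,0])-.018)<.012)&(abs(W[:,1]+.095)<.02)&(W[:,2]>.066)&(W[:,2]<.1)]; print('jaw tip',np.sort(P[:,2])[:5].round(3))
E
```

```text
eef_pos: [0.6244, -0.2684, 0.1966]
ft_force: [0.7, 0.1, 0.3]
scene 27 top 0.1867 x -0.029 -0.015 y -0.11 -0.084
scene 31 top 0.1874 x 0.016 0.03 y -0.109 -0.083
side 32 top 0.1839 x -0.029 -0.016 y -0.105 -0.08
side 34 top 0.1826 x 0.015 0.029 y -0.109 -0.082
wrist 831 top 0.1842 x -0.029 -0.015 y -0.11 -0.085
wrist 832 top 0.184 x 0.015 0.029 y -0.11 -0.086
[([0.6234, -0.2667, 0.1102], 0.58)]
[([0.6246, -0.2729, 0.1191], 0.89), ([0.7815, -0.0874, 0.0013], 0.4)]
scene panel top 156 0.11647656118718924
jaw tip [0.066 0.066 0.066 0.067 0.067]
side panel top 162 0.11390581106475181
jaw tip [0.066 0.067 0.067 0.068 0.069]
wrist panel top 1769 0.11515313349645741
jaw tip [0.086 0.087 0.087 0.087 0.087]
```

Now home: the roller tops are at 0.184. Second clamp, x 0.515.

```bash
python3 -m pendant '[[-10,50,0,0,0,-6],[-20,105,0,0,0,-14],[-30,160,0,0,0,-22],[-40,215,0,0,0,-30],[-50,270,0,0,0,-38],[-60,325,0,0,0,-46],[-70,380,0,0,0,-54],[-75,420,0,0,0,-60],[-75,420,0,0,0,-60]]' 1
python3 -m pendant '[[-10,55,0,0,0,-6],[-20,110,0,0,0,-12],[-28,165,0,0,0,-18],[-34,210,0,0,0,-22],[-34,219,0,0,0,-22],[-34,219,0,0,0,-22]]'
python3 - <<'E'
from h import *
st()
for n in ['side','scene']:
    cap(n);print([(np.round(d['point'],4).tolist(),round(d['conf'],2)) for d in imaging.mark_of('clamp1',n)  if d['point'][1]>.3])
E
```

```text
t: 28.7
eef_pos: [0.5477, 0.155, 0.1937]
tcp_rot: [0.607, -3.082, -0.002]
ft_force: [0.2, -0.3, 0.5]
finger_gap: 0.998
grip_force: 0.0
t: 29.45
eef_pos: [0.5147, 0.3704, 0.1934]
tcp_rot: [0.002, -3.141, 0.0]
ft_force: [-0.1, -0.7, -0.3]
finger_gap: 0.999
grip_force: 0.0
tcp [0.5147 0.3704 0.1934] yaw 90.1 z [-0.001 -0.    -1.   ] F [-0.1 -0.7 -0.3] gap 0.999 gf 0.0 t 29.4
[([0.5896, 0.4882, 0.0292], 0.79), ([0.4733, 0.4766, 0.0323], 0.76), ([0.5158, 0.368, 0.0998], 0.68), ([0.4238, 0.3704, 0.0973], 0.68), ([0.471, 0.3709, 0.1045], 0.57)]
[([0.5892, 0.4918, 0.0267], 0.85), ([0.5149, 0.372, 0.1038], 0.76), ([0.4683, 0.371, 0.1024], 0.74), ([0.4289, 0.3668, 0.099], 0.62), ([0.4716, 0.478, 0.0336], 0.61)]
```

```bash
python3 -m pendant '[[0,0,-30,0,0,0],[0,0,-60,0,0,0],[0,0,-86,0,0,0],[0,0,-86,0,0,0]]' 1
python3 -m pendant '[[0,0,0,0,0,0],[0,0,0,0,0,0],[0,0,0,0,0,0],[0,0,0,0,0,0],[0,0,0,0,0,0],[0,0,0,0,0,0],[0,0,0,0,0,0]]' 0
python3 -m pendant '[[0,0,8,0,0,0],[0,0,16,0,0,0],[0,0,30,0,0,0],[0,0,45,0,0,0],[0,0,60,0,0,0],[0,0,75,0,0,0],[0,0,75,0,0,0]]'
```

```text
t: 30.15
eef_pos: [0.5132, 0.3687, 0.1057]
tcp_rot: [-0.002, -3.137, 0.003]
ft_force: [0.1, 0.0, 1.0]
finger_gap: 0.997
grip_force: 0.0
t: 31.02
eef_pos: [0.5171, 0.3734, 0.1136]
tcp_rot: [-0.001, 3.134, 0.012]
ft_force: [-1.2, 0.0, 11.6]
finger_gap: 0.319
grip_force: 59.9
t: 31.9
eef_pos: [0.5154, 0.3718, 0.185]
tcp_rot: [-0.001, 3.139, 0.005]
ft_force: [0.3, -0.2, -0.8]
finger_gap: 0.324
grip_force: 59.2
```

```bash
python3 -m pendant '[[0,-45,3,0,0,3],[6,-95,3,0,0,10],[18,-145,3,0,0,17],[30,-195,3,0,0,24],[42,-245,3,0,0,31],[54,-295,3,0,0,38],[66,-345,3,0,0,45],[78,-395,3,0,0,52],[78,-395,3,0,0,52]]'
python3 -m pendant '[[8,-45,0,0,0,7],[16,-90,0,0,0,14],[24,-135,0,0,0,21],[32,-170,0,0,0,28],[35,-190,0,0,0,30],[35,-190,0,0,0,30]]'
python3 -c "
from h import *
held()"
```

```text
t: 33.02
eef_pos: [0.5925, -0.0277, 0.1849]
tcp_rot: [1.369, -2.826, -0.001]
ft_force: [0.3, 1.3, -1.1]
finger_gap: 0.317
grip_force: 59.3
t: 33.78
eef_pos: [0.6272, -0.2141, 0.1848]
tcp_rot: [2.058, -2.372, -0.003]
ft_force: [0.5, -0.1, -1.9]
finger_gap: 0.321
grip_force: 59.4
tcp [ 0.6272 -0.2141  0.1848] yaw 171.9 z [-0.002  0.001 -1.   ] F [ 0.5 -0.1 -1.9] gap 0.321 gf 59.4 t 33.8
tcp in panel [-0.0051 -0.0417  0.1848]
scene bottom 0.12 [(0, [-0.007, -0.046], [0.007, -0.022]), (0.016, [-0.028, -0.055], [0.023, -0.033]), (0.08, [-0.017, -0.052], [0.01, -0.031]), (0.1, [-0.034, -0.045], [0.019, -0.029])]
side bottom 0.141 [(0, [-0.029, -0.053], [0.024, -0.026]), (0.016, [-0.028, -0.052], [0.024, -0.026]), (0.08, [-0.034, -0.045], [0.023, -0.024]), (0.1, [-0.035, -0.049], [0.022, -0.024])]
wrist bottom 0.144 [(0, [-0.028, -0.054], [0.025, -0.044]), (0.016, [-0.028, -0.053], [0.023, -0.032]), (0.08, [-0.033, -0.053], [0.021, -0.028]), (0.1, [-0.033, -0.052], [0.021, -0.029])]
```

```bash
python3 -m pendant '[[2,0,-15,0,0,0],[2,0,-30,0,0,0],[2,0,-42,0,0,0],[2,0,-50,0,0,0],[2,0,-55,0,0,0],[2,0,-57,0,0,0],[2,0,-57,0,0,0]]'
python3 -m pendant '[[0,0,-1,0,0,0],[0,0,-2,0,0,0]]' | egrep 'pos|ft|gap'
python3 -m pendant '[[0,0,-1,0,0,0],[0,0,-2,0,0,0]]' | egrep 'pos|ft|gap'
```

```text
t: 34.8
eef_pos: [0.6297, -0.2141, 0.1293]
tcp_rot: [2.061, -2.371, 0.0]
ft_force: [0.0, 0.4, -1.3]
finger_gap: 0.314
grip_force: 59.5
eef_pos: [0.63, -0.2144, 0.1287]
ft_force: [-1.9, 0.3, 8.1]
finger_gap: 0.32
eef_pos: [0.6303, -0.2145, 0.1285]
ft_force: [-5.0, 1.0, 14.3]
finger_gap: 0.32
```

```bash
python3 -m pendant '[[0,0,0,0,0,0],[0,0,0,0,0,0],[0,0,0,0,0,0],[0,0,0,0,0,0],[0,0,0,0,0,0],[0,0,30,0,0,0],[0,0,60,0,0,0],[0,0,70,0,0,0],[0,0,70,0,0,0]]' 1
python3 -m pendant '[[2,0,0,0,0,0],[2,0,0,0,0,0],[2,0,0,0,0,0],[2,0,0,0,0,0],[2,0,-25,0,0,0],[2,0,-40,0,0,0],[2,0,-47,0,0,0],[2,0,-49,0,0,0]]' 0.4
for i in 1 2 3 ; do python3 -m pendant '[[0,0,-1,0,0,0],[0,0,-2,0,0,0],[0,0,-2,0,0,0]]' | egrep 'pos|ft|gap'; done
```

```text
t: 36.42
eef_pos: [0.6298, -0.214, 0.1952]
tcp_rot: [2.061, -2.371, 0.001]
ft_force: [-0.1, -0.4, -0.4]
finger_gap: 0.999
grip_force: 0.0
t: 37.42
eef_pos: [0.6316, -0.214, 0.1464]
tcp_rot: [2.061, -2.37, -0.0]
ft_force: [-0.8, -0.1, 5.5]
finger_gap: 0.395
grip_force: 2.8
eef_pos: [0.6319, -0.2142, 0.1463]
ft_force: [-2.2, 1.3, 6.4]
finger_gap: 0.402
eef_pos: [0.632, -0.2144, 0.1448]
ft_force: [-2.6, 0.5, 7.9]
finger_gap: 0.401
eef_pos: [0.6321, -0.2145, 0.1435]
ft_force: [-3.5, 0.3, 10.1]
finger_gap: 0.399
```

```bash
for i in 1 2 ; do python3 -m pendant '[[0,0,-2,0,0,0],[0,0,-4,0,0,0],[0,0,-4,0,0,0]]' | egrep 'pos|ft|gap'; done
 python3 -m pendant '[[0,0,20,0,0,0],[0,0,50,0,0,0],[0,0,60,0,0,0]]' | egrep 'pos|ft'; python3 - <<'E'
from h import *
rollers(-.04)
for n in ['scene','side']: cap(n);print([(np.round(d['point'],4).tolist(),round(d['conf'],2)) for d in imaging.mark_of('clamp1',n)])
E
```

```text
eef_pos: [0.6323, -0.2149, 0.1432]
ft_force: [-7.3, 1.9, 23.1]
finger_gap: 0.398
eef_pos: [0.6327, -0.2152, 0.143]
ft_force: [-10.6, 2.5, 36.2]
finger_gap: 0.402
eef_pos: [0.6327, -0.2144, 0.1946]
ft_force: [0.4, -0.1, -0.4]
scene 27 top 0.1873 x -0.03 -0.016 y -0.053 -0.027
scene 29 top 0.1881 x 0.017 0.03 y -0.056 -0.027
side 36 top 0.1832 x -0.031 -0.017 y -0.051 -0.024
side 33 top 0.183 x 0.016 0.026 y -0.05 -0.026
wrist 849 top 0.1842 x -0.029 -0.015 y -0.055 -0.03
wrist 851 top 0.184 x 0.015 0.029 y -0.055 -0.03
[([0.4714, 0.4797, 0.0299], 0.86), ([0.631, -0.2161, 0.1178], 0.78), ([0.5913, 0.494, 0.0299], 0.78), ([0.4696, 0.3705, 0.0978], 0.74), ([0.6232, -0.271, 0.1123], 0.49), ([0.4289, 0.3671, 0.1005], 0.46)]
[([0.5866, 0.4882, 0.0324], 0.8), ([0.4725, 0.4789, 0.0286], 0.77), ([0.4242, 0.3709, 0.0985], 0.71), ([0.6316, -0.2198, 0.1118], 0.65), ([0.4723, 0.3719, 0.1043], 0.56), ([0.6306, -0.2732, 0.1188], 0.49), ([0.583, -0.3171, 0.0438], 0.45)]
```

```bash
python3 -m pendant '[[-14,50,0,0,0,-6],[-28,100,0,0,0,-14],[-42,150,0,0,0,-22],[-56,200,0,0,0,-30],[-70,250,0,0,0,-38],[-84,300,0,0,0,-46],[-98,350,0,0,0,-54],[-110,390,0,0,0,-60],[-110,390,0,0,0,-60]]' 1
python3 -m pendant '[[-14,50,0,0,0,-6],[-28,100,0,0,0,-12],[-42,150,0,0,0,-18],[-53,190,0,0,0,-22],[-53,195,0,0,0,-22],[-53,195,0,0,0,-22]]'
python3 -m pendant '[[0,0,-30,0,0,0],[0,0,-60,0,0,0],[0,0,-60,0,0,0]]'
```

```text
t: 41.15
eef_pos: [0.52, 0.1787, 0.1911]
tcp_rot: [0.607, -3.08, -0.002]
ft_force: [-0.2, -0.1, -0.3]
finger_gap: 1.0
grip_force: 0.0
t: 41.9
eef_pos: [0.4687, 0.3702, 0.1911]
tcp_rot: [0.001, -3.141, 0.001]
ft_force: [-0.1, 0.1, -0.4]
finger_gap: 0.999
grip_force: 0.0
t: 42.28
eef_pos: [0.4674, 0.3677, 0.1293]
tcp_rot: [-0.003, -3.137, 0.005]
ft_force: [-0.9, -0.1, 0.1]
finger_gap: 0.999
grip_force: 0.0
```

```bash
python3 -m pendant '[[1,0,-15,0,0,0],[1,0,-25,0,0,0],[1,0,-25,0,0,0]]' 1
python3 -m pendant '[[0,0,0,0,0,0],[0,0,0,0,0,0],[0,0,0,0,0,0],[0,0,0,0,0,0],[0,0,0,0,0,0],[0,0,0,0,0,0],[0,0,0,0,0,0]]' 0
python3 -m pendant '[[0,0,8,0,0,0],[0,0,16,0,0,0],[0,0,30,0,0,0],[0,0,45,0,0,0],[0,0,60,0,0,0],[0,0,75,0,0,0],[0,0,75,0,0,0]]'
```

```text
t: 42.65
eef_pos: [0.4691, 0.3706, 0.1062]
tcp_rot: [0.0, -3.14, -0.0]
ft_force: [0.5, 0.2, 0.3]
finger_gap: 1.002
grip_force: 0.0
t: 43.52
eef_pos: [0.4713, 0.3732, 0.1111]
tcp_rot: [-0.001, 3.136, 0.01]
ft_force: [-1.0, -0.4, 11.6]
finger_gap: 0.317
grip_force: 59.6
t: 44.4
eef_pos: [0.4704, 0.3718, 0.1839]
tcp_rot: [-0.0, 3.139, 0.005]
ft_force: [-0.0, -0.7, -1.2]
finger_gap: 0.322
grip_force: 59.3
```

```bash
python3 -m pendant '[[0,-45,3,0,0,3],[10,-95,3,0,0,10],[28,-145,3,0,0,17],[46,-195,3,0,0,24],[64,-245,3,0,0,31],[82,-295,3,0,0,38],[100,-345,3,0,0,45],[118,-395,3,0,0,52],[118,-395,3,0,0,52]]'
python3 -m pendant '[[15,-40,0,0,0,8],[30,-80,0,0,0,16],[42,-115,0,0,0,24],[49,-135,0,0,0,30],[49,-135,0,0,0,30]]'
python3 -c "
from h import *
held()"
```

```text
t: 45.52
eef_pos: [0.5878, -0.0278, 0.1837]
tcp_rot: [1.368, -2.826, -0.001]
ft_force: [-0.8, -0.3, -1.5]
finger_gap: 0.321
grip_force: 59.4
t: 46.15
eef_pos: [0.6362, -0.1594, 0.1837]
tcp_rot: [2.057, -2.372, -0.003]
ft_force: [-0.3, 0.3, -1.4]
finger_gap: 0.323
grip_force: 59.6
tcp [ 0.6362 -0.1594  0.1837] yaw 171.9 z [-0.003  0.001 -1.   ] F [-0.3  0.3 -1.4] gap 0.323 gf 59.6 t 46.1
tcp in panel [-0.0038  0.0137  0.1837]
scene bottom 0.12 [(0, [-0.006, 0.011], [0.006, 0.043]), (0.016, [-0.028, 0.003], [0.024, 0.024]), (0.08, [-0.019, -0.002], [0.011, 0.026]), (0.1, [-0.03, 0.017], [0.02, 0.029])]
side bottom 0.144 [(0, [-0.029, 0.005], [0.021, 0.032]), (0.016, [-0.028, 0.005], [0.02, 0.032]), (0.08, [-0.032, 0.01], [0.02, 0.033]), (0.1, [-0.033, 0.006], [0.022, 0.03])]
wrist bottom 0.146 [(0, [-0.028, 0.002], [0.025, 0.011]), (0.016, [-0.028, 0.0], [0.024, 0.024]), (0.08, [-0.032, 0.003], [0.022, 0.028]), (0.1, [-0.032, 0.003], [0.022, 0.027])]
```

```bash
python3 -m pendant '[[3,0,-15,0,0,0],[3,0,-30,0,0,0],[3,0,-42,0,0,0],[3,0,-50,0,0,0],[3,0,-55,0,0,0],[3,0,-58,0,0,0],[3,0,-58,0,0,0]]' | egrep 'pos|ft|gap'
python3 -m pendant '[[0,0,-1,0,0,0],[0,0,-2,0,0,0]]' | egrep 'pos|ft|gap'
python3 -m pendant '[[0,0,-1,0,0,0],[0,0,-2,0,0,0]]' | egrep 'pos|ft|gap'
```

```text
eef_pos: [0.6395, -0.159, 0.127]
ft_force: [-0.2, 0.7, -1.9]
finger_gap: 0.324
eef_pos: [0.6399, -0.1592, 0.1263]
ft_force: [-2.1, -0.2, 5.3]
finger_gap: 0.321
eef_pos: [0.6402, -0.1594, 0.1261]
ft_force: [-3.5, 1.0, 12.8]
finger_gap: 0.318
```

```bash
python3 -m pendant '[[0,0,0,0,0,0],[0,0,0,0,0,0],[0,0,0,0,0,0],[0,0,0,0,0,0],[0,0,0,0,0,0],[0,0,30,0,0,0],[0,0,60,0,0,0],[0,0,72,0,0,0],[0,0,72,0,0,0]]' 1 | egrep 'pos|ft|gap'
python3 -m pendant '[[0,0,0,0,0,0],[0,0,0,0,0,0],[0,0,0,0,0,0],[0,0,0,0,0,0],[0,0,-25,0,0,0],[0,0,-40,0,0,0],[0,0,-47,0,0,0],[0,0,-49,0,0,0]]' 0.4 | egrep 'pos|ft|gap'
for i in 1 2 3 ; do python3 -m pendant '[[0,0,-1,0,0,0],[0,0,-2,0,0,0],[0,0,-3,0,0,0]]' | egrep 'pos|ft|gap'; done
```

```text
eef_pos: [0.64, -0.159, 0.1956]
ft_force: [0.2, -0.9, -0.8]
finger_gap: 1.001
eef_pos: [0.6395, -0.159, 0.1469]
ft_force: [-2.6, 0.5, 8.0]
finger_gap: 0.397
eef_pos: [0.64, -0.1593, 0.146]
ft_force: [-3.4, 0.5, 9.5]
finger_gap: 0.402
eef_pos: [0.64, -0.1593, 0.1434]
ft_force: [-4.7, 1.2, 12.5]
finger_gap: 0.399
eef_pos: [0.6402, -0.1596, 0.1433]
ft_force: [-7.3, 1.5, 23.7]
finger_gap: 0.403
```

Seated at 0.143, the same as before. Fourth clamp, x 0.425.

```bash
python3 -m pendant '[[0,0,20,0,0,0],[0,0,50,0,0,0],[0,0,60,0,0,0],[0,0,60,0,0,0]]' | egrep 'pos|ft'
python3 - <<'E'
from h import *
rollers(.017)
for n in ['side']: cap(n);print([(np.round(d['point'],4).tolist(),round(d['conf'],2)) for d in imaging.mark_of('clamp1',n)]);print([(np.round(d['point'],4).tolist(),round(d['conf'],2)) for d in imaging.mark_of('bottle',n)])
E
python3 -m pendant '[[-20,50,0,0,0,-7],[-40,100,0,0,0,-15],[-60,150,0,0,0,-23],[-80,200,0,0,0,-31],[-100,250,0,0,0,-39],[-120,300,0,0,0,-47],[-140,350,0,0,0,-55],[-150,375,0,0,0,-60],[-150,375,0,0,0,-60]]' 1
python3 -m pendant '[[-17,40,0,0,0,-6],[-34,80,0,0,0,-12],[-50,120,0,0,0,-18],[-65,150,0,0,0,-22],[-65,155,0,0,0,-22],[-65,155,0,0,0,-22]]'
```

```text
eef_pos: [0.64, -0.159, 0.1976]
ft_force: [-0.1, 0.1, -0.4]
scene 28 top 0.1875 x -0.029 -0.016 y 0.002 0.031
scene 31 top 0.1877 x 0.016 0.031 y 0.003 0.027
side 35 top 0.183 x -0.029 -0.017 y 0.005 0.03
side 34 top 0.1834 x 0.016 0.028 y 0.004 0.033
wrist 830 top 0.1842 x -0.029 -0.015 y 0.002 0.027
wrist 823 top 0.1841 x 0.015 0.029 y 0.002 0.026
[([0.5912, 0.4919, 0.0317], 0.94), ([0.4721, 0.4805, 0.0315], 0.72), ([0.4272, 0.3712, 0.1006], 0.64), ([0.6295, -0.2717, 0.1192], 0.61), ([0.6419, -0.1569, 0.1182], 0.59), ([0.6295, -0.2194, 0.114], 0.54)]
[([0.4541, 0.1501, 0.0215], 0.63)]
t: 52.85
eef_pos: [0.4883, 0.2177, 0.1965]
tcp_rot: [0.606, -3.081, -0.001]
ft_force: [-0.2, -0.3, -0.1]
finger_gap: 0.998
grip_force: 0.0
t: 53.6
eef_pos: [0.425, 0.3702, 0.1965]
tcp_rot: [0.001, -3.141, -0.0]
ft_force: [0.1, -0.6, 0.3]
finger_gap: 0.999
grip_force: 0.0
```

```bash
python3 -m pendant '[[0,0,-30,0,0,0],[0,0,-60,0,0,0],[0,0,-80,0,0,0],[0,0,-90,0,0,0],[0,0,-90,0,0,0]]' 1 | egrep 'pos|ft|gap'
python3 -m pendant '[[0,0,0,0,0,0],[0,0,0,0,0,0],[0,0,0,0,0,0],[0,0,0,0,0,0],[0,0,0,0,0,0],[0,0,0,0,0,0],[0,0,0,0,0,0]]' 0
python3 -m pendant '[[0,0,8,0,0,0],[0,0,16,0,0,0],[0,0,30,0,0,0],[0,0,45,0,0,0],[0,0,60,0,0,0],[0,0,75,0,0,0],[0,0,75,0,0,0]]'
```

```text
eef_pos: [0.4247, 0.3699, 0.1065]
ft_force: [-0.2, 1.0, -0.6]
finger_gap: 0.999
t: 55.1
eef_pos: [0.4266, 0.3734, 0.1112]
tcp_rot: [-0.001, 3.136, 0.011]
ft_force: [-0.7, -1.4, 12.4]
finger_gap: 0.324
grip_force: 59.5
t: 55.98
eef_pos: [0.4253, 0.3719, 0.1838]
tcp_rot: [-0.0, 3.139, 0.005]
ft_force: [-0.2, -0.1, -1.0]
finger_gap: 0.32
grip_force: 59.4
```

```bash
python3 -m pendant '[[5,-45,3,0,0,4],[25,-90,3,0,0,12],[52,-135,3,0,0,20],[80,-180,3,0,0,28],[108,-220,3,0,0,36],[136,-265,3,0,0,44],[160,-310,3,0,0,52],[180,-350,3,0,0,60],[180,-350,3,0,0,60]]'
python3 -m pendant '[[15,-30,0,0,0,8],[30,-60,0,0,0,16],[42,-80,0,0,0,22],[45,-90,0,0,0,22],[45,-90,0,0,0,22]]'
python3 -c "
from h import *
held()"
```

```text
t: 57.1
eef_pos: [0.6051, 0.0178, 0.1835]
tcp_rot: [1.563, -2.722, -0.001]
ft_force: [-0.1, 0.1, -0.5]
finger_gap: 0.325
grip_force: 59.5
t: 57.72
eef_pos: [0.6489, -0.0686, 0.1844]
tcp_rot: [2.058, -2.372, -0.003]
ft_force: [-0.7, -0.7, -1.2]
finger_gap: 0.322
grip_force: 59.6
tcp [ 0.6489 -0.0686  0.1844] yaw 171.9 z [-0.002  0.001 -1.   ] F [-0.7 -0.7 -1.2] gap 0.322 gf 59.6 t 57.7
tcp in panel [-0.0038  0.1054  0.1844]
scene bottom 0.12 [(0, [-0.006, 0.084], [0.009, 0.13]), (0.016, [-0.025, 0.094], [0.024, 0.116]), (0.08, [-0.015, 0.095], [0.02, 0.119]), (0.1, [-0.031, 0.107], [0.017, 0.118])]
side bottom 0.145 [(0, [-0.029, 0.097], [0.023, 0.12]), (0.016, [-0.028, 0.097], [0.026, 0.12]), (0.08, [-0.033, 0.097], [0.019, 0.122]), (0.1, [-0.033, 0.097], [0.018, 0.12])]
wrist bottom 0.147 [(0, [-0.029, 0.093], [0.025, 0.1]), (0.016, [-0.028, 0.09], [0.023, 0.115]), (0.08, [-0.032, 0.093], [0.023, 0.118]), (0.1, [-0.032, 0.094], [0.023, 0.117])]
```

```bash
python3 -m pendant '[[2,0,-15,0,0,0],[2,0,-30,0,0,0],[2,0,-42,0,0,0],[2,0,-50,0,0,0],[2,0,-55,0,0,0],[2,0,-58,0,0,0],[2,0,-58,0,0,0]]' | egrep 'pos|ft|gap'
python3 -m pendant '[[0,0,-1,0,0,0],[0,0,-2,0,0,0]]' | egrep 'pos|ft|gap'
python3 -m pendant '[[0,0,-1,0,0,0],[0,0,-2,0,0,0]]' | egrep 'pos|ft|gap'
```

```text
eef_pos: [0.6516, -0.069, 0.1271]
ft_force: [0.2, -0.0, -2.1]
finger_gap: 0.32
eef_pos: [0.652, -0.0691, 0.1264]
ft_force: [-1.0, 1.0, 6.7]
finger_gap: 0.321
eef_pos: [0.6523, -0.0692, 0.1262]
ft_force: [-4.2, -0.2, 13.0]
finger_gap: 0.321
```

```bash
python3 -m pendant '[[0,0,0,0,0,0],[0,0,0,0,0,0],[0,0,0,0,0,0],[0,0,0,0,0,0],[0,0,0,0,0,0],[0,0,30,0,0,0],[0,0,60,0,0,0],[0,0,72,0,0,0],[0,0,72,0,0,0]]' 1 | egrep 'pos|ft|gap'
python3 -m pendant '[[0,0,0,0,0,0],[0,0,0,0,0,0],[0,0,0,0,0,0],[0,0,0,0,0,0],[0,0,-25,0,0,0],[0,0,-40,0,0,0],[0,0,-47,0,0,0],[0,0,-49,0,0,0]]' 0.4 | egrep 'pos|ft|gap'
for i in 1 2 3 ; do python3 -m pendant '[[0,0,-1,0,0,0],[0,0,-2,0,0,0],[0,0,-3,0,0,0]]' | egrep 'pos|ft|gap'; done
python3 -m pendant '[[0,0,20,0,0,0],[0,0,50,0,0,0],[0,0,70,0,0,0],[0,0,70,0,0,0]]' | egrep 'pos|ft'
python3 - <<'E'
from h import *
for s in (.107,.016,-.04,-.095): print(s);rollers(s)
a=cap('side');b=cap('scene')
print([(np.round(d['point'],4).tolist(),round(d['conf'],2)) for d in imaging.mark_of('bottle','side')])
W=np.vstack([cloud(a).reshape(-1,3),cloud(b).reshape(-1,3)]);C=np.vstack([a['pixels'].reshape(-1,3),b['pixels'].reshape(-1,3)]).astype(int)
m=(W[:,0]>.35)&(W[:,0]<.6)&(W[:,1]>.03)&(W[:,1]<.25)&(W[:,2]>.01)
wh=m&(C.min(1)>110)&(C.max(1)-C.min(1)<70); og=m&(C[:,0]>180)&(C[:,2]<60)
P=W[wh&(W[:,2]>.038)&(W[:,2]<.052)];r=cv2.minAreaRect((P[:,:2]*1000).astype(np.float32));print('white top',len(P),r,P[:,2].mean());
cv2.imwrite('pics/b1.png',cv2.resize(a['pixels'][180:300,210:350],(700,600),interpolation=3)[:,:,::-1])
E
```

```text
eef_pos: [0.652, -0.069, 0.1956]
ft_force: [-0.2, 0.3, -0.1]
finger_gap: 0.998
eef_pos: [0.6514, -0.069, 0.1467]
ft_force: [-3.2, -0.4, 8.4]
finger_gap: 0.398
eef_pos: [0.6521, -0.069, 0.146]
ft_force: [-4.1, 0.6, 9.9]
finger_gap: 0.399
eef_pos: [0.6521, -0.069, 0.1435]
ft_force: [-4.7, 0.2, 14.1]
finger_gap: 0.401
eef_pos: [0.6524, -0.0692, 0.1433]
ft_force: [-7.7, -0.2, 23.5]
finger_gap: 0.4
eef_pos: [0.6529, -0.0691, 0.2094]
ft_force: [0.4, 0.5, -1.3]
0.107
scene 28 top 0.1864 x -0.03 -0.015 y 0.093 0.117
scene 32 top 0.1872 x 0.017 0.03 y 0.092 0.117
side 41 top 0.1835 x -0.029 -0.017 y 0.097 0.12
side 40 top 0.1833 x 0.016 0.027 y 0.095 0.121
wrist 761 top 0.1842 x -0.029 -0.015 y 0.093 0.117
wrist 752 top 0.1841 x 0.015 0.029 y 0.093 0.117
0.016
scene 28 top 0.1877 x -0.028 -0.015 y 0.005 0.028
scene 27 top 0.1877 x 0.016 0.029 y 0.001 0.028
side 36 top 0.1832 x -0.029 -0.016 y 0.007 0.032
side 38 top 0.1836 x 0.015 0.028 y 0.002 0.032
wrist 1035 top 0.1842 x -0.029 -0.015 y 0.003 0.027
wrist 1041 top 0.1842 x 0.015 0.029 y 0.003 0.027
-0.04
scene 24 top 0.1889 x -0.031 -0.016 y -0.054 -0.026
scene 27 top 0.1861 x 0.017 0.03 y -0.054 -0.029
side 40 top 0.1829 x -0.03 -0.015 y -0.052 -0.026
side 33 top 0.1839 x 0.015 0.029 y -0.051 -0.025
wrist 32 top 0.1577 x -0.019 -0.015 y -0.032 -0.031
wrist 32 top 0.157 x 0.015 0.02 y -0.032 -0.031
-0.095
scene 24 top 0.1878 x -0.027 -0.015 y -0.11 -0.082
scene 28 top 0.1862 x 0.015 0.03 y -0.111 -0.083
side 35 top 0.1837 x -0.03 -0.017 y -0.107 -0.081
side 33 top 0.1825 x 0.015 0.029 y -0.109 -0.078
[([0.4578, 0.1558, 0.022], 0.83)]
white top 757 ((493.8455505371094, 175.48263549804688), (93.56377410888672, 48.05612564086914), 25.81082534790039) 0.043964990978377784
```

View pics/b1.png

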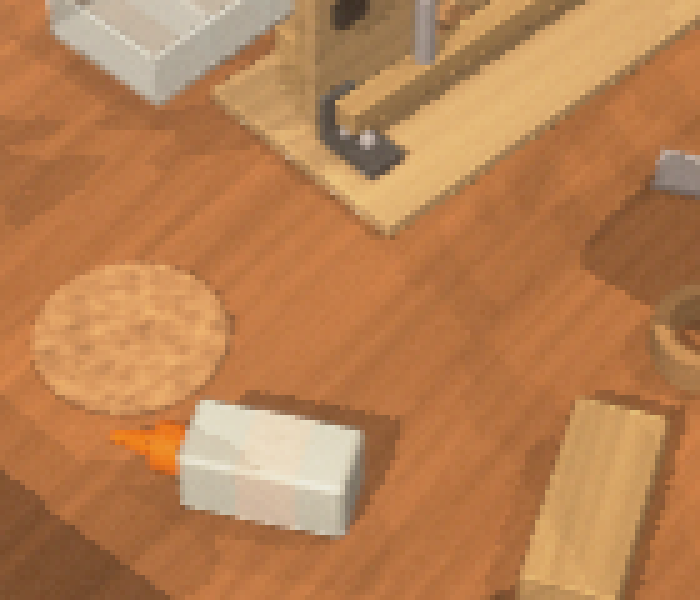

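All four clamps are home, with roller tops at 0.184 and edge gaps of at least 30 mm. The picture shows the bottle lying at (270,465), nozzle to the left, and the mat at (130,340). It was knocked to a new place, with the foot now at about (0.454,0.156). The plan is to grasp it with the tool tilted back 35°, lift, turn 90°, and set it down.

```bash
python3 -m pendant '[[-10,40,0,0,0,-7],[-30,85,0,0,0,-14],[-55,130,0,0,0,-22],[-85,170,0,0,0,-30],[-110,205,0,0,0,-38],[-135,230,0,0,0,-46],[-154,247,0,0,0,-54],[-154,247,0,0,0,-56],[-154,247,0,0,0,-56]]' 1 | egrep 'pos|ft|gap'
python3 -m pendant '[[0,0,0,-4,8,0],[0,0,0,-8,16,0],[0,0,0,-12,24,0],[0,0,0,-15.2,31.5,0],[0,0,0,-15.2,31.5,0],[0,0,0,-15.2,31.5,0]]' | egrep 'pos|ft|gap'
python3 - <<'E'
from h import *
s=st(); p=np.array(s['eef_pos']); M=Ro.from_rotvec(s['tcp_rot']).as_matrix(); print(M.round(3), np.round(s['joints'],2))
for n in ['scene','side','wrist']:
    c=cap(n); W=cloud(c).reshape(-1,3); T=(W-p)@M   # tool-frame coords
    P=T[(abs(T[:,0])<.02)&(abs(T[:,1])<.065)&(T[:,2]>-.12)&(T[:,2]<.02)&(W[:,2]>.06)]
    if len(P): print(n,len(P),'tips z',np.sort(P[:,2])[-8:].round(3)); k=P[P[:,2]>P[:,2].max()-.03]; print(k.min(0).round(3),k.max(0).round(3))
    print([(np.round(d['point'],4).tolist(),round(d['conf'],2)) for d in imaging.mark_of('bottle',n)][:2])
E
```

```text
eef_pos: [0.4979, 0.1779, 0.2071]
ft_force: [-1.1, 0.5, 0.3]
finger_gap: 0.999
eef_pos: [0.4869, 0.173, 0.1969]
ft_force: [0.1, -0.8, 1.8]
finger_gap: 1.0
tcp [0.4869 0.173  0.1969] yaw 115.9 z [-0.505 -0.243 -0.828] F [ 0.1 -0.8  1.8] gap 1.0 gf 0.0 t 65.6
[[-0.744 -0.437 -0.505]
 [-0.364  0.899 -0.243]
 [ 0.561  0.003 -0.828]] [ 0.37  0.86  0.84  2.15 -0.04 -0.07]
scene 106 tips z [-0.068 -0.066 -0.065 -0.063 -0.061 -0.061 -0.061 -0.056]
[-0.009 -0.048 -0.08 ] [-0.002  0.054 -0.056]
[([0.4513, 0.1542, 0.0221], 0.92), ([0.6257, 0.1434, -0.0056], 0.19)]
side 523 tips z [-0.057 -0.057 -0.057 -0.057 -0.056 -0.056 -0.055 -0.055]
[-0.011 -0.056 -0.085] [ 0.014  0.06  -0.055]
[([0.4574, 0.1578, 0.0239], 0.75), ([0.6381, -0.1734, 0.1146], 0.67)]
wrist 23636 tips z [-0.055 -0.055 -0.055 -0.055 -0.054 -0.054 -0.054 -0.054]
[-0.009 -0.056 -0.084] [ 0.014  0.057 -0.054]
[([0.4553, 0.1501, 0.0249], 0.97)]
```

```bash
python3 -m pendant '[[0,0,0,4.3,-9,0],[0,0,0,4.3,-9,0],[0,0,-40,4.3,-9,0],[0,0,-80,4.3,-9,0],[0,0,-100,4.3,-9,0],[0,0,-100,4.3,-9,0]]' | egrep 'pos|ft|gap'
python3 - <<'E'
from h import *
s=st();print(np.round(s['joints'],2))
M=Ro.from_rotvec(s['tcp_rot']).as_matrix();z=M[:,2]
g=np.array([.4985,.1777,.028]); p=g+.060*z; print('target',p,'delta mm',(p-s['eef_pos'])*1000,'tilt',np.degrees(np.arccos(-z[2])),'back100',(p-.1*z-s['eef_pos'])*1000)
E
```

```text
eef_pos: [0.4872, 0.1739, 0.097]
ft_force: [-0.5, -0.2, 0.9]
finger_gap: 1.001
tcp [0.4872 0.1739 0.097 ] yaw 116.0 z [-0.368 -0.179 -0.913] F [-0.5 -0.2  0.9] gap 1.001 gf 0.0 t 66.7
[ 0.37  0.71  0.41  1.68 -0.04 -0.08]
target [ 0.47642099  0.1669807  -0.02675047] delta mm [ -10.7823891    -6.95746918 -123.70281838] tilt 24.14575046480686 back100 [ 26.01596011  10.90802799 -32.45203479]
```

```bash
python3 -m pendant '[[13,6,-16,0,0,0],[26,11,-32,0,0,0],[17,7,-55,0,0,0],[8,2,-78,0,0,0],[-2,-3,-101,0,0,0],[-2,-3,-101,0,0,0]]' 1
python3 -m pendant '[[-5,-2,-12,0,0,0],[-9,-4,-22,0,0,0],[-9,-4,-22,0,0,0]]'
python3 -c "
from h import *
st()"
```

```text
t: 67.42
eef_pos: [0.485, 0.1708, -0.0038]
tcp_rot: [0.614, -2.658, 0.13]
ft_force: [-0.6, 0.8, -0.5]
finger_gap: 0.998
grip_force: 0.0
t: 67.8
eef_pos: [0.4753, 0.1665, -0.0274]
tcp_rot: [0.614, -2.657, 0.13]
ft_force: [-0.6, -0.8, 0.3]
finger_gap: 0.997
grip_force: 0.0
tcp [ 0.4753  0.1665 -0.0274] yaw 116.0 z [-0.369 -0.179 -0.912] F [-0.6 -0.8  0.3] gap 0.997 gf 0.0 t 67.8
```

```bash
python3 -m pendant '[[0,0,0,0,0,0],[0,0,0,0,0,0],[0,0,0,0,0,0],[0,0,0,0,0,0],[0,0,0,0,0,0],[0,0,0,0,0,0]]' 0
python3 - <<'E'
from h import *
s=st();np.save('tg.npy',np.r_[s['eef_pos'],s['tcp_rot']])
a=cap('side');b=cap('scene')
W=np.vstack([cloud(a).reshape(-1,3),cloud(b).reshape(-1,3)]);C=np.vstack([a['pixels'].reshape(-1,3),b['pixels'].reshape(-1,3)]).astype(int)
for W,C in ((cloud(a).reshape(-1,3),a['pixels'].reshape(-1,3).astype(int)),(cloud(b).reshape(-1,3),b['pixels'].reshape(-1,3).astype(int))):
    m=(W[:,0]>.35)&(W[:,0]<.6)&(W[:,1]>.03)&(W[:,1]<.25)&(W[:,2]>.01)&(C.min(1)>110)&(C.max(1)-C.min(1)<70)
    v=np.array([.9,.435]); P=W[m]; q=(P[:,:2]-[.454,.156])@v; print(len(P),np.percentile(q,[.5,2,98,99.5]),P[:,2].max())
for n in ('side','scene'): print([(np.round(d['point'],4).tolist(),round(d['conf'],2)) for d in imaging.mark_of('bottle',n)][:1])
E
```

```text
t: 68.55
eef_pos: [0.4769, 0.1671, -0.0265]
tcp_rot: [0.614, -2.66, 0.13]
ft_force: [3.3, 0.7, 5.3]
finger_gap: 0.506
grip_force: 61.8
tcp [ 0.4769  0.1671 -0.0265] yaw 116.0 z [-0.366 -0.178 -0.913] F [3.3 0.7 5.3] gap 0.506 gf 61.8 t 68.5
6834 [-0.11697091 -0.10226735  0.14240691  0.15844545] 0.6370598796769417
4556 [-0.11888083 -0.10488826  0.15398613  0.16377751] 0.6422901047971743
[([0.4542, 0.1558, 0.0219], 0.98)]
[([0.4525, 0.1551, 0.0263], 0.53)]
```

The bottle is gripped (gap 43 mm). Lift, then turn it upright while moving towards the mat.

```bash
python3 -m pendant '[[0,0,15,0,0,0],[0,0,40,0,0,0],[0,0,75,0,0,0],[0,0,120,0,0,0],[0,0,120,0,0,0]]' 0 | egrep 'pos|ft|gap|grip'
python3 -m pendant '[[8,0,0,4.4,-9,0],[16,0,0,8.8,-18,0],[24,0,0,13.1,-27,0],[32,0,0,17.5,-36,0],[40,0,0,21.9,-45,0],[48,0,0,26.3,-54,0],[60,0,0,30.7,-63,0],[72,0,0,35,-72,0],[84,0,0,39.4,-81,0],[96,0,0,39.4,-81,0]]' | egrep 'pos|ft|gap|grip'
python3 -c "
from h import *
s=st();print(np.round(s['joints'],2))"
```

```text
eef_pos: [0.4775, 0.1675, 0.0965]
ft_force: [0.6, 0.8, -1.7]
finger_gap: 0.508
grip_force: 61.3
eef_pos: [0.5899, 0.1694, 0.0938]
ft_force: [1.3, -0.5, -2.4]
finger_gap: 0.507
grip_force: 61.4
tcp [0.5899 0.1694 0.0938] yaw 116.3 z [ 0.784  0.392 -0.481] F [ 1.3 -0.5 -2.4] gap 0.507 gf 61.4 t 70.6
[ 0.11  0.38 -1.08 -0.93  0.31 -0.17]
```

```bash
python3 -m pendant '[[20,0,0,0,0,0],[45,-1,0,0,0,0],[70,-2,0,0,0,0],[90,-2,0,0,0,0],[97,-2,0,0,0,0],[97,-2,0,0,0,0],[97,-2,0,0,0,0]]' | egrep 'pos|ft|gap|grip'
cat > b.py <<'E'
from h import *
s=st();print(np.round(s['joints'],2))
g=np.load('tg.npy'); M0=Ro.from_rotvec(g[3:]);M=Ro.from_rotvec(s['tcp_rot']); D=M*M0.inv()
F=D.apply(np.array([.4540,.1555,.022])-g[:3])+s['eef_pos']; print('foot pred',F.round(4),'axis',D.apply([.899,.438,0]).round(3))
for n in ('side','scene'):
    c=cap(n); print(n,[(np.round(d['point'],4).tolist(),round(d['conf'],2)) for d in imaging.mark_of('bottle',n)][:2],[(np.round(d['point'],4).tolist(),round(d['conf'],2)) for d in imaging.mark_of('mat',n)][:1])
E
python3 b.py
```

```text
eef_pos: [0.6876, 0.1676, 0.0939]
ft_force: [-0.7, 0.5, -0.8]
finger_gap: 0.504
grip_force: 61.5
tcp [0.6876 0.1676 0.0939] yaw 116.3 z [ 0.784  0.392 -0.482] F [-0.7  0.5 -0.8] gap 0.504 gf 61.5 t 71.5
[ 0.08  0.45 -0.84 -0.75  0.33 -0.18]
foot pred [0.6424 0.1451 0.0724] axis [0.078 0.03  0.996]
side [([0.641, 0.1443, 0.0736], 0.82)] [([0.6295, 0.1444, -0.0042], 0.56)]
scene [([0.6411, 0.1433, 0.0767], 0.77)] [([0.6255, 0.1404, -0.0033], 0.8)]
```

```bash
python3 -m pendant '[[-8,-1,-10,2.1,-4.3,0],[-16,-2,-20,2.1,-4.3,0],[-16,-2,-30,2.1,-4.3,0],[-16,-2,-35,2.1,-4.3,0],[-16,-2,-35,2.1,-4.3,0]]' | egrep 'pos|ft|gap|grip'
python3 b.py
```

```text
eef_pos: [0.6739, 0.1657, 0.0605]
ft_force: [-0.4, 1.3, -1.4]
finger_gap: 0.507
grip_force: 61.5
tcp [0.6739 0.1657 0.0605] yaw 116.3 z [ 0.819  0.408 -0.404] F [-0.4  1.3 -1.4] gap 0.507 gf 61.5 t 72.4
[ 0.07  0.65 -0.93 -1.13  0.36 -0.16]
foot pred [0.6306 0.1441 0.0346] axis [-0.    -0.006  1.   ]
side [([0.6317, 0.1447, 0.0366], 0.57)] [([0.6319, 0.1395, -0.0036], 0.84)]
scene [([0.6281, 0.1414, 0.0364], 0.62)] [([0.6263, 0.1425, -0.004], 0.74)]
```

```bash
python3 -m pendant '[[-3,0,-10,0,0,0],[-3,0,-18,0,0,0],[-3,0,-24,0,0,0],[-3,0,-27,0,0,0],[-3,0,-27,0,0,0]]' | egrep 'pos|ft|gap|grip'
for i in 1 2 3; do python3 -m pendant '[[0,0,-1,0,0,0],[0,0,-2,0,0,0],[0,0,-2,0,0,0]]' | egrep 'pos|ft'; done; python3 b.py
```

```text
eef_pos: [0.6702, 0.1656, 0.0329]
ft_force: [-0.4, 0.1, -1.3]
finger_gap: 0.508
grip_force: 61.5
eef_pos: [0.6702, 0.1656, 0.0313]
ft_force: [0.3, 0.1, -0.7]
eef_pos: [0.6704, 0.1657, 0.0297]
ft_force: [-0.7, -0.2, 0.2]
eef_pos: [0.671, 0.1659, 0.0299]
ft_force: [-6.5, -1.8, 8.9]
tcp [0.671  0.1659 0.0299] yaw 116.4 z [ 0.82   0.409 -0.4  ] F [-6.5 -1.8  8.9] gap 0.507 gf 62.7 t 74.5
[ 0.07  0.75 -0.94 -1.25  0.36 -0.16]
foot pred [0.6279 0.1443 0.0039] axis [-0.005 -0.007  1.   ]
side [([0.6284, 0.1456, 0.0052], 0.69)] [([0.6266, 0.1397, -0.0042], 0.58)]
scene [([0.6231, 0.1434, 0.008], 0.8), ([0.6241, -0.2697, 0.1117], 0.3)] [([0.6269, 0.1427, -0.0044], 0.92)]
```

```bash
python3 -m pendant '[[0,0,2,0,0,0],[0,0,2,0,0,0]]' | egrep 'pos|ft'
python3 -m pendant '[[0,0,0,0,0,0],[0,0,0,0,0,0],[0,0,0,0,0,0],[0,0,0,0,0,0],[0,0,0,0,0,0]]' 1 | egrep 'pos|ft|gap'
python3 -m pendant '[[-12,-6,6,0,0,0],[-29,-14,14,0,0,0],[-49,-25,24,0,0,0],[-74,-37,36,0,0,0],[-98,-49,60,0,0,0],[-110,-55,90,0,0,0],[-110,-55,90,0,0,0]]' | egrep 'pos|ft|gap'
python3 - <<'E'
from h import *
for n in ('side','scene'):
    c=cap(n,n+'9.png'); print(n,[(np.round(d['point'],4).tolist(),round(d['conf'],2)) for d in imaging.mark_of('bottle',n)][:2])
st()
E
```

```text
eef_pos: [0.6705, 0.1656, 0.0297]
ft_force: [-1.1, -0.5, 2.3]
eef_pos: [0.6702, 0.1656, 0.0292]
ft_force: [0.8, -0.3, 0.7]
finger_gap: 1.0
eef_pos: [0.5883, 0.1044, 0.1338]
ft_force: [-2.1, 0.5, -0.6]
finger_gap: 0.999
side [([0.6274, 0.1427, 0.0058], 0.62)]
scene [([0.6246, 0.1426, 0.0054], 0.89)]
tcp [0.5873 0.1056 0.1277] yaw 117.2 z [ 0.802  0.418 -0.427] F [ 0.3 -0.  -0.6] gap 1.002 gf 0.0 t 76.7
```

View pics/side9.png

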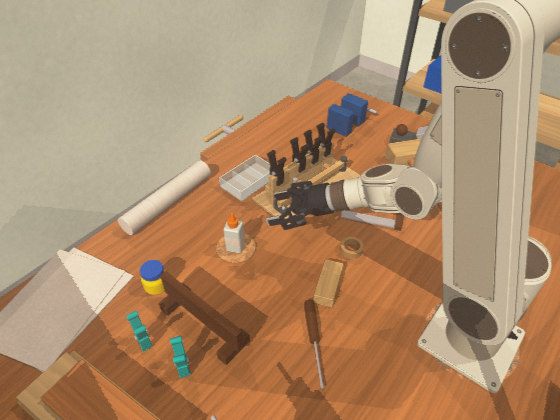

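The side picture shows the bottle upright on the mat (234,237), four black clamps on the panel edge (270-330,135-170), the batten empty, and the bystanders in place. I back off a little and run a final numeric check.

```bash
python3 -m pendant '[[0,0,30,-3,6,0],[0,0,60,-6,12,0],[0,0,90,-9,18,0],[0,0,90,-9,18,0]]' | egrep 'pos|ft|gap'
python3 - <<'E'
from h import *
for s in (.107,.016,-.04,-.095): rollers(s)
for n in ('side','scene'):
    c=cap(n)
    for l in ('bottle','mat','keeper_grip','clamp1','tape','mallet','tub','offcut','chisel','square','screwbox'): print(n,l,[np.round(d['point'],3).tolist() for d in imaging.mark_of(l,n) if d['conf']>.45])
    W=pan(cloud(c).reshape(-1,3)); Q=W[(W[:,0]>-.07)&(W[:,0]<-.02)&(W[:,2]>.047)&(W[:,2]<.056)]
    for lo in (-.13,-.03,.02,.08):
        k=Q[(Q[:,1]>lo)&(Q[:,1]<lo+.05)]; print('bar',lo,len(k),k[:,0].min().round(4) if len(k) else'')
E
```

```text
eef_pos: [0.5928, 0.1057, 0.2035]
ft_force: [1.9, 0.1, -1.3]
finger_gap: 1.0
scene 33 top 0.1865 x -0.029 -0.016 y 0.088 0.118
scene 33 top 0.1871 x 0.015 0.028 y 0.091 0.117
side 6 top 0.1292 x -0.019 -0.017 y 0.109 0.117
side 40 top 0.1836 x 0.015 0.026 y 0.096 0.121
wrist 93 top 0.1354 x -0.022 -0.015 y 0.113 0.117
wrist 9 top 0.1351 x 0.015 0.019 y 0.115 0.116
scene 32 top 0.1862 x -0.031 -0.016 y 0.002 0.028
scene 26 top 0.1882 x 0.017 0.03 y -0.001 0.028
side 36 top 0.1835 x 0.015 0.029 y 0.006 0.032
scene 28 top 0.1881 x -0.027 -0.016 y -0.055 -0.026
scene 30 top 0.1862 x 0.015 0.029 y -0.055 -0.029
side 33 top 0.1824 x 0.016 0.027 y -0.052 -0.027
scene 24 top 0.1874 x -0.03 -0.015 y -0.111 -0.085
scene 24 top 0.1886 x 0.016 0.029 y -0.11 -0.083
side 30 top 0.1831 x 0.015 0.03 y -0.108 -0.079
side bottle [[0.628, 0.144, 0.008]]
side mat [[0.63, 0.141, -0.002]]
side keeper_grip [[0.608, -0.098, 0.081]]
side clamp1 [[0.589, 0.488, 0.027], [0.475, 0.478, 0.031], [0.652, -0.068, 0.113]]
side tape [[0.37, -0.049, -0.001]]
side mallet [[0.344, -0.426, 0.0]]
side tub [[0.696, 0.366, -0.001]]
side offcut [[0.346, 0.089, 0.003]]
side chisel []
side square [[0.329, -0.255, 0.0]]
side screwbox [[0.783, -0.094, 0.002]]
bar -0.13 73 -0.0498
bar -0.03 68 -0.0502
bar 0.02 79 -0.0514
bar 0.08 78 -0.0515
scene bottle [[0.625, 0.143, 0.006]]
scene mat [[0.628, 0.14, -0.002]]
scene keeper_grip []
scene clamp1 [[0.657, -0.072, 0.119], [0.637, -0.213, 0.116], [0.627, -0.272, 0.111], [0.588, 0.493, 0.029], [0.639, -0.155, 0.113], [0.473, 0.48, 0.035]]
scene tape [[0.371, -0.05, -0.004]]
scene mallet [[0.347, -0.427, -0.001], [0.517, 0.367, 0.003]]
scene tub [[0.698, 0.362, -0.001]]
scene offcut [[0.353, 0.089, 0.002]]
scene chisel [[0.277, 0.244, 0.002]]
scene square [[0.328, -0.256, -0.0], [0.641, -0.159, 0.116]]
scene screwbox [[0.786, -0.088, -0.0]]
bar -0.13 0 
bar -0.03 0 
bar 0.02 0 
bar 0.08 51 -0.05
```

```bash
python3 -c "
from h import *
print(order.sign_off())"
```

```text
the job is handed in; nothing more can be done
None
```

The job is handed in after about 77 s of robot time: the keeper bar is shut past its detent, all four black clamps are fully home on the panel edge with 30 mm or more between them, the bottle stands upright on the mat, and the other tools are where they started.

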